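# Carry a contact washer on a loading fork and press it home on the earth stud

### The job

The loading fork lies on its stand with a copper contact washer balanced on its prongs. Take the fork by its handle, carry the washer level to the empty stud, thread it over so it lies on the yellow collar and draw the fork out; then press on top of the washer with the fork until the collar is fully home and your push reaches about 13 N (never above 16), and lay the fork back on its stand. Do not tip the washer or touch it or its fixture with the gripper, and leave everything else alone.

Things in the scene. Friction and masses are not known exactly. Their poses are not given: they have to be found in the camera images.
- fork: Loading fork, 160 g, 140 mm long along its x. Origin: underside of the handle, at the place to grip; z up, +x to the prong tips. Orange handle bar: x -55 to +35 mm, 16 mm wide (y), 26 mm high (z 0 to 26). Steel blade 4 mm thick (z 0 to 4), x 30 to 105 mm, 52 mm wide; its slot, 30 mm wide, runs from x = 62 mm out through the tips (two prongs 11 mm wide).
- fork_seat (a point): Point on the fork's top face in the middle of the slot where the washer is best centred, 80 mm ahead of the fork's origin and 4 mm above the underside.
- washer: Copper contact washer, loose, 50 mm outside, hole 15 mm, 4 mm thick, 45 g; origin at the centre of its underside, z up. It starts on the fork, centred within about 3 mm of fork_seat, held by its weight alone, and slides about on the prongs if the fork is jerked or moved sideways faster than about 0.08 m/s.
- stand: Fork stand, fixed: dark plate 150 x 70 mm with two grey posts, tops 42 mm above the table. Origin: table level, under the fork's origin when the fork lies on it; the fork starts with axes along the stand's. Posts span x -45 to -27 mm (5 mm high lips at its ends, 48 mm apart) and x 44 to 58 mm (flat), both 56 mm wide in y; between the posts there is room for fingers about the handle.
- fixture: Fixture with the empty stud, fixed: blue block 76 x 76 mm, 30 mm high, origin at the centre of its underside on the table. From its middle rises a steel stud 12 mm in diameter, its top at 80 mm, the last 8 mm tapering to 5 mm. On the stud slides a yellow collar 20 mm in diameter, its top 53 to 58 mm above the table when right up and always 12 mm lower when home (41 to 46 mm).
- stud_tip (a point): Centre of the top of the empty stud, 80 mm above the table.
- collar (a joint): How far the collar is pushed down from right up: starts at 0 to 4 mm, 0.012 m when home on a hard stop inside. The stop's height differs between fixtures by up to 5 mm, so feel for it. It slides stiffly, at about 5 N, no spring, and stays where left; past the stop the force rises steeply, so go slowly. The full push is about 13 N; above 16 N spoils it.
- done_fixture: A second blue fixture of the same size, finished: a copper washer is already home on its stud. Leave it alone. Origin at the centre of its underside.
- driver: Screwdriver about 190 mm long lying on the bench; a bystander, leave alone; origin at table level under its middle, x from handle to tip.
- tape: Black disc-shaped roll, 56 mm across, 18 mm tall; a bystander; origin under its base.
- terminal_block: Green block 90 x 22 x 30 mm; a bystander; origin under its middle.
- spacer: Aluminium cylinder 28 mm across, 30 mm tall; a bystander; origin under its base.
There are look-alikes about, which are no part of the job. Leave any purple or turquoise look-alike of the stand alone.

How it is judged:
On the way, in this order (a step that is already met when the one before it is completed fails the run):
1. the washer is carried on the prongs of the lifted fork (height (world z) of fork above 0.07 m and distance between washer and fork_seat below 0.014 m and contact force between fork and washer above 0.05 N), for 0.2 s.
2. the washer lies on the collar around the stud and the fork is out from under it (horizontal distance between washer and stud_tip below 0.004 m and z of washer in the frame of fixture below 0.06 m and contact force between washer and fixture above 0.05 N and contact force between fork and washer below 0.02 N and value of joint collar below 0.009 m and horizontal distance between fork_seat and stud_tip above 0.04 m), for 0.2 s.
3. the fork presses the washer with the collar fully home, at 10 N or more (value of joint collar above 0.0112 m and contact force between fork and washer above 10 N), for 0.1 s.
At the end, for the whole second after the job is handed in: The collar is home (within 1 mm of its stop), the washer lies flat on it around the stud, and the fork lies at rest and level across both posts of its stand (within 25 mm of its first place) (value of joint collar above 0.011 m and horizontal distance between washer and stud_tip below 0.004 m and z of washer in the frame of fixture below 0.0485 m and contact force between washer and fixture above 0.05 N and angle between each of washer, fork's own z axis and vertical below 0.08 rad and contact force between fork and washer below 0.02 N and horizontal distance between fork and stand below 0.025 m and z of fork in the frame of stand between 0.038 and 0.046 m and linear speed of each of fork, washer below 0.02 m/s); the robot touches nothing.
It fails at once if the washer tips by more than 20 degrees (angle between washer's own z axis and vertical above 0.35 rad).
It fails at once if the gripper or arm touches the washer or its fixture (contact force between any of the fingers, the arm and washer above 0.3 N or contact force between any of the fingers, the arm and fixture above 1 N).
It fails at once if the fixture is loaded with more than 16 N (contact force between anything else and fixture above 16 N).
It fails at once if the finished fixture is touched (contact force between anything else and done_fixture above 1 N).
It fails at once if a bystander is moved by more than 20 mm (distance of any of driver, tape, terminal_block, spacer from where it was at the start of the episode above 0.02 m).
It also fails if it takes over 72 s, if anything falls off the work surface, if the arm or the gripper's body presses on something with over 40 N, if the wrist force passes 120 N, or if a joint passes its speed limit or range.

### The arm

A 6-joint arm with a two-finger parallel gripper is mounted at the origin on the work surface. World frame = base frame: x ahead of the robot, y to its left, z up, the work surface at z = 0. Lengths are in m, angles in rad, forces in N, time in s.
With the tool pointing down it reaches from about 0.25 to 0.725 m from the base axis. Payload 4 kg.
Tool frame: the origin (TCP) lies at the very end of the fingers, on their centre line; the grasp point (between the pads) lies 19 mm behind it; y points along the fingers, z is the direction in which the jaws open and shut, and the axes are right-handed (so a half turn about y gives the same grasp; the last joint's range is limited). The gripper opens to 85 mm and grips with 20 to 120 N. Pads are 22 mm wide; open, the fingers measure 114 mm over their backs; the gripper's body (76 mm by 85 mm) begins 54 mm behind the grasp point. The pads swing forward as they close: fully open they stand 13 mm farther back than shut.
Start: joints at [-1.185, 0.241, 0.005, 1.335, 0, 1.571], TCP at [0.188, -0.463, 0.205] pointing down, gripper open.
Joint ranges: [-2.72, 2.72], [-1.05, 1.87], [-1.09, 1.28], [-1.99, 2.15], [-1.42, 1.44], [-3.14, 3.14]. Speed limits (rad/s): [2.79, 2.79, 3.14, 3.14, 3.14, 3.14].

### API

Orientations are given as a unit quaternion [x, y, z, w].
In Python, from workcell import bot gives the robot as it stands. The module is installed in compiled form; this text tells all that it offers.
- The arm moves only by the tool move_arm, never from a script. Its argument "increments" is a list of rows, each an object with "grip": the closure, from 0 (fully open) to 1 (shut); "linear": the shift along the tool's x, y, z scaled (see below), a list of three; "twist": the turn about the tool's y scaled (see below). A call has exactly 5 rows; each row shifts and turns the pose as measured when the row begins, along the tool's axes as they then stand; what a row does not reach is not made up. The controller multiplies each number of a shift by 0.2 m and each number of a turn by 2 rad. A row lasts 1/10 s, in which the tool goes at most 50 mm and 8.59 degrees, less where a joint would pass 70% of its speed; a pose out of reach is approached as far as the arm can. A call with a number of a shift or a turn outside -1 to 1 is refused whole. A call with a gripper value outside its range is refused whole. The fingers move at their own pace and stop on an object; the grip force is fixed at half the most. Time passes only in rows, so rows that do not move let the fingers close, or fill a call up. It gives the time, the measured TCP pose, the force and the opening at its end, in the units of the state.
- bot.get_obs(): the state, without advancing time (a new reading comes with each control period).
- bot.camera(name): name is "scene" or "top"; returns (picture, depth): 480x640x3 uint8, blue, green, red; 480x640 float32, m along the optical axis (not along the pixel's ray), 0 where there is no reading.
- bot.camera_params(name): a dict with "camera_matrix" (3x3 intrinsics, pixels), "rvec" (rotation vector, rad) and "tvec" (3), from world to camera coordinates, as OpenCV has them. Camera axes: x right, y down, z forward; pixel columns grow to the right and rows downward; lengths in m; the calibration is good to about 2 mm. A picture is of the moment at which its call begins. camera_params takes no time and is no camera call.
- bot.job_done(): hands the job in, once; it reports no verdict.
The state is a dict: "clock": time; "joint_pos": joint angles; "joint_vel": joint speeds; "tau": joint torques, N m; "eef_pos": TCP position; "tool_rot": TCP orientation; "ft_force": force on the tool from outside, world axes, zero at the start; "ft_torque": the same for the moment, N m; "grip_width": finger opening in m.
Only numpy, scipy, OpenCV 4.12 (cv2) and the standard library are available. Lean on these libraries where they do the work, as an engineer would, in place of code of your own. Each camera call takes 0.05 s, during which the arm holds its last target. There are 200 camera calls.

## Working session

There is one attempt and no reset: what is moved stays moved. The work goes in short steps, Python scripts to look and compute and a tool call to move; the robot and the scene stay as the last step left them, time stands still between calls to the robot, and variables do not carry over. Pictures are saved under pics/ and viewed, about 8 in all and at most 12, crops included, and the job is handed in when it is done.

Besides the shell and the picture viewer there is one more tool, called by a JSON object that holds its "method" and its "body". move_arm: Moves the arm, as the interface text tells. Its arguments: {"type":"object","properties":{"increments":{"type":"array"}},"required":["increments"]}

```bash
mkdir -p pics; cat > h.py <<'E'
import numpy as np, cv2
from workcell import bot
def P(n):
    p=bot.camera_params(n); K=np.array(p["camera_matrix"],float); R=cv2.Rodrigues(np.array(p["rvec"],float))[0]; t=np.array(p["tvec"],float).ravel(); return K,R,t
def ray(n,uv,z):
    K,R,t=P(n); c=-R.T@t; uv=np.atleast_2d(uv).astype(float)
    d=(np.linalg.inv(K)@np.c_[uv,np.ones(len(uv))].T).T@R
    return c+d*((z-c[2])/d[:,2])[:,None]
def cloud(n,D):
    K,R,t=P(n); v,u=np.mgrid[:480,:640]
    d=np.stack([(u-K[0,2])/K[0,0],(v-K[1,2])/K[1,1],np.ones(u.shape)],-1)*D[...,None]
    return (d-t)@R
def proj(n,X):
    K,R,t=P(n); q=(np.atleast_2d(X)@R.T+t)@K.T; return q[:,:2]/q[:,2:]
E
python3 - <<'E'
from h import *
for n in("top","scene"):
    im,D=bot.camera(n); cv2.imwrite(f"pics/{n}0.png",im); np.save(f"{n}0.npy",D)
    K,R,t=P(n); print(n,K.round(1).tolist(),(-R.T@t).round(3),R.round(2).tolist())
print(bot.get_obs())
E
```

```text
top [[544.1, 0.0, 317.6], [0.0, 544.1, 244.4], [0.0, 0.0, 1.0]] [0.316 0.01  1.49 ] [[0.02, -1.0, -0.0], [-0.99, -0.02, -0.14], [0.14, 0.0, -0.99]]
scene [[540.2, 0.0, 320.5], [0.0, 540.2, 243.2], [0.0, 0.0, 1.0]] [1.044 0.239 0.973] [[-0.43, 0.9, 0.01], [0.74, 0.37, -0.56], [-0.51, -0.23, -0.83]]
{'clock': 0.1, 'joint_pos': array([-1.18500733e+00,  2.41317194e-01,  3.84872476e-03,  1.33519911e+00,
        9.80009823e-06,  1.57079253e+00]), 'joint_vel': array([-0.00072201, -0.00192042,  0.00356964,  0.00274522,  0.00026134,
       -0.00044119]), 'tau': array([ 8.08476852e-04, -3.73139298e+01,  2.53009647e+01,  1.08415508e-02,
        7.78423009e-05, -1.02962268e-06]), 'eef_pos': array([ 0.18791491, -0.46267549,  0.20400833]), 'tool_rot': array([-0.13567741,  0.69464183, -0.69334186,  0.13543056]), 'ft_force': array([-0.51899032,  0.80351736, -0.77172262]), 'ft_torque': array([ 0.00551744,  0.05679969, -0.02005072]), 'grip_width': 0.08526081080308119}
```

View pics/top0.png

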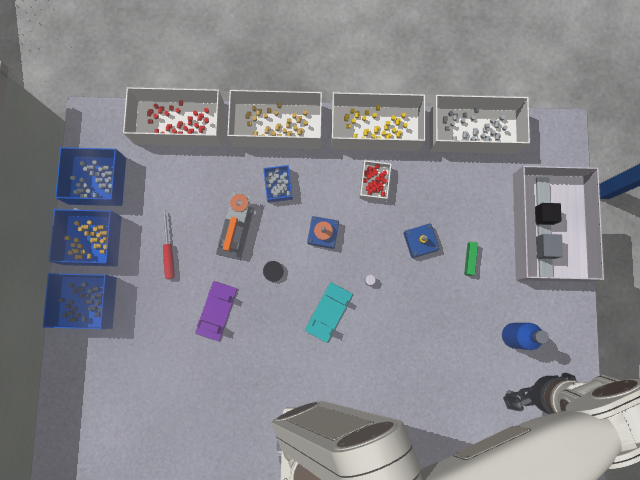

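View pics/scene0.png

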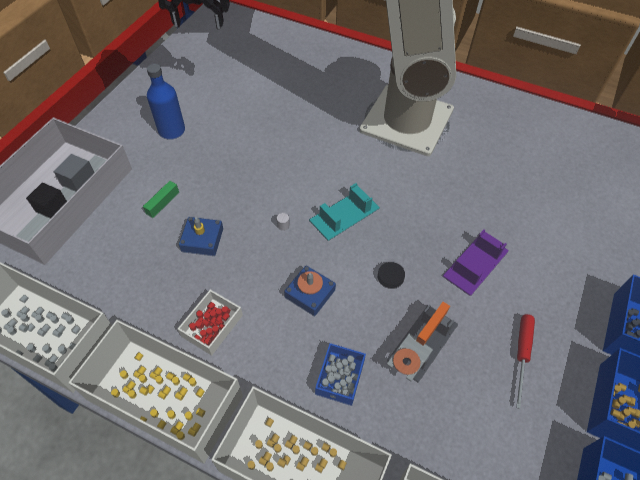

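Top view: fork with washer on the grey stand: handle at (231,235), washer at (239,203). Purple (217,311) and turquoise (329,312) stands are empty look-alikes. The empty stud with its yellow collar is at (423,240). The done fixture with its copper washer is at (323,231). Bystanders: driver (168,245), tape (273,271), spacer (370,281), terminal block (471,259).
The scene view agrees: handle (433,322), washer (406,361), stud (198,225), done fixture (310,285).

Candidates: copper washer at (239,203) vs. the one at (323,231), which is done. Orange handle only at (231,235). Yellow collar only at (423,240). I choose the first of each pair and check with a close crop.

```bash
cat > meas.py <<'E'
from h import *
def blob(n,im,lo,hi,near,r=40,big=False):
    m=cv2.inRange(cv2.cvtColor(im,cv2.COLOR_BGR2HSV),lo,hi)
    mm=np.zeros_like(m); cv2.circle(mm,tuple(int(a) for a in near),r,255,-1); m&=mm
    k,l,s,c=cv2.connectedComponentsWithStats(m)
    i=1+np.argmax(s[1:,4]); return l==i,c[i],s[i]
E
python3 - <<'E'
from meas import *
ims={n:cv2.imread(f"pics/{n}0.png") for n in("top","scene")}
px={"top":dict(h=(231,235),w=(239,203),c=(423,240)),"scene":dict(h=(433,322),w=(406,361),c=(199,228))}
for n in ims:
    for k,(u,v) in px[n].items(): print(n,k,cv2.cvtColor(ims[n],cv2.COLOR_BGR2HSV)[v-3:v+4:3,u-3:u+4:3].reshape(-1,3).tolist())
C=lambda n,x,y,w,h,s:cv2.resize(ims[n][y:y+h,x:x+w],None,fx=s,fy=s,interpolation=cv2.INTER_CUBIC)
a=np.hstack([C("top",200,180,80,90,5),C("top",390,200,80,90,5)])
b=np.hstack([C("scene",380,290,100,100,4),C("scene",160,190,100,100,4)])[:,:800]
cv2.imwrite("pics/crop1.png",np.vstack([a,b])[:, :]) if 0 else cv2.imwrite("pics/crop1.png",cv2.resize(np.vstack([a,b]),(564,600)))
E
```

```text
top h [[11, 180, 223], [11, 180, 222], [7, 106, 106], [11, 179, 222], [11, 180, 222], [0, 20, 101], [11, 180, 222], [8, 146, 143], [116, 19, 108]]
top w [[9, 126, 192], [155, 11, 140], [8, 127, 193], [6, 69, 160], [117, 18, 160], [8, 123, 191], [8, 126, 192], [8, 128, 192], [8, 129, 196]]
top c [[23, 174, 201], [100, 12, 132], [101, 14, 144], [23, 173, 167], [22, 69, 107], [23, 152, 141], [110, 151, 149], [101, 25, 82], [111, 129, 101]]
scene h [[10, 182, 193], [10, 181, 194], [10, 184, 193], [10, 180, 195], [10, 183, 194], [10, 180, 195], [10, 182, 193], [10, 181, 194], [10, 176, 168]]
scene w [[11, 113, 154], [110, 13, 59], [8, 111, 110], [140, 12, 62], [115, 24, 64], [107, 27, 84], [9, 130, 165], [2, 34, 98], [6, 74, 110]]
scene c [[94, 22, 93], [100, 22, 106], [24, 164, 196], [24, 153, 172], [24, 129, 162], [24, 152, 141], [23, 136, 105], [24, 151, 130], [23, 150, 134]]
```

View pics/crop1.png

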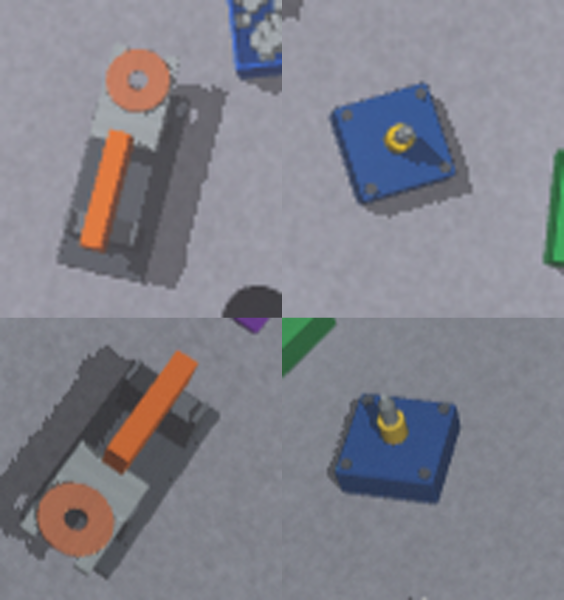

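The crop confirms it: the orange handle sits on the grey stand with the washer well centred between the prongs, and the yellow collar is on the empty stud.

```bash
cat >> meas.py <<'E'
from scipy.spatial.transform import Rotation as Ro
def axis(P):  # centre/long axis of the min-area rectangle of world points (mm)
    (c,s,a)=cv2.minAreaRect((P[:,:2]*1000).astype(np.float32)); b=cv2.boxPoints((c,s,a))
    e=max([b[1]-b[0],b[2]-b[1]],key=np.linalg.norm); return np.array(c)/1000,np.sort(s),e/np.linalg.norm(e)
def tcp():
    o=bot.get_obs(); M=Ro.from_quat(o["tool_rot"]).as_matrix()
    print("t%.2f tcp"%o["clock"],o["eef_pos"].round(4),"toolx",M[:,0].round(3),"y",M[:,1].round(3),"yawx %.2f"%np.degrees(np.arctan2(M[1,0],M[0,0])),"F",o["ft_force"].round(2),"T",o["ft_torque"].round(3),"w %.4f"%o["grip_width"],"j",o["joint_pos"].round(2)); return o,M
E
python3 - <<'E'
from meas import *
px={"top":dict(h=(231,235),w=(239,203),c=(423,240)),"scene":dict(h=(433,322),w=(406,361),c=(199,230))}
for n in px:
    im=cv2.imread(f"pics/{n}0.png"); X=cloud(n,np.load(f"{n}0.npy"))
    vmin=200 if n=="top" else 150
    m,c,s=blob(n,im,(9,150,vmin),(14,255,255),px[n]["h"])
    v,u=np.where(m); W=ray(n,np.c_[u,v],0.068); cc,sz,e=axis(W); print(n,"handle",s,cc.round(4),sz,e,np.degrees(np.arctan2(e[1],e[0])).round(2),"depthz",np.median(X[m][:,2]).round(4))
    m,c,s=blob(n,im,(5,90,90),(14,160,255),px[n]["w"],25)
    ct=max(cv2.findContours(m.astype(np.uint8),cv2.RETR_EXTERNAL,cv2.CHAIN_APPROX_NONE)[0],key=len)[:,0]
    W=ray(n,ct,0.050)[:,:2]; (c,r)=cv2.minEnclosingCircle((W*1000).astype(np.float32)); print(" washer",s,np.array(c).round(1),r,"mean",(W.mean(0)*1000).round(1),"depthz",np.median(X[m][:,2]).round(4))
    m,c,s=blob(n,im,(105,150,60),(118,255,255),px[n]["c"],35)
    h=X[...,2]; t=m&(h>.02); v,u=np.where(t); W=ray(n,np.c_[u,v],0.030)
    tt=W[(abs(X[t][:,2]-.03)<.006)]; cc,sz,e=axis(tt); print(" block",cc.round(4),sz,e,"z",np.median(X[t][:,2]))
    m,c,s=blob(n,im,(19,90,80),(28,255,255),px[n]["c"],14)
    print(" collar",s,ray(n,c,.055).round(4),"depth",np.percentile(X[m][:,2],[5,50,90,98]).round(4))
    # tip: high points near stud
    t=(X[...,2]>.066)&(np.linalg.norm(X[...,:2]-cc,axis=-1)<.02); v,u=np.where(t); print(" tip",t.sum(),np.c_[u,v,X[t]*1000].round(0).astype(int).tolist())
    m=(X[...,2]>.066)&(X[...,2]<.072)
tcp()
E
```

```text
top handle [223 217  13  33 174] [0.5492 0.2503] [13.85446072 88.68457794] [ 0.9790581  -0.20358115] -11.75 depthz 0.068
 washer [230 194  18  17 215] [636.5 232. ] 24.037967681884766 mean [636.3 232. ] depthz 0.0494
 block [ 0.5493 -0.2663] [71.92552948 72.96579742] [ 0.30844912 -0.9512409 ] z 0.02924039395061728
 collar [419 235   8   8  28] [[ 0.5458 -0.2624  0.055 ]] depth [0.0422 0.0507 0.0551 0.0627]
 tip 18 [[425, 235, 555, -268, 72], [423, 236, 552, -262, 71], [424, 236, 552, -264, 77], [425, 236, 551, -266, 80], [426, 236, 552, -269, 76], [423, 237, 549, -261, 77], [424, 237, 548, -263, 81], [425, 237, 548, -266, 82], [426, 237, 548, -268, 83], [422, 238, 548, -261, 67], [423, 238, 547, -262, 71], [424, 238, 546, -264, 78], [425, 238, 545, -265, 83], [426, 238, 547, -270, 73], [423, 239, 545, -263, 67], [424, 239, 545, -265, 71], [425, 239, 544, -267, 73], [426, 239, 545, -271, 69]]
scene handle [418 302  32  39 381] [0.5506 0.2487] [16.32394028 89.02986145] [ 0.97916365 -0.20307264] -11.72 depthz 0.066
 washer [393 349  27  26 491] [639.2 229.9] 24.47185516357422 mean [639.
[... 587 characters left out ...]
554, -264, 77], [198, 220, 552, -264, 74], [199, 220, 549, -263, 71], [194, 221, 557, -270, 73], [195, 221, 556, -268, 73], [196, 221, 554, -268, 70], [197, 221, 553, -266, 71], [198, 221, 552, -265, 70], [199, 221, 550, -264, 68], [194, 222, 559, -269, 73], [195, 222, 558, -268, 72], [196, 222, 555, -267, 69], [197, 222, 556, -264, 72], [198, 222, 553, -264, 68], [199, 222, 551, -263, 67], [195, 223, 557, -269, 68], [196, 223, 556, -267, 67], [197, 223, 556, -264, 69], [198, 223, 555, -263, 67]]
t0.10 tcp [ 0.1879 -0.4627  0.204 ] toolx [-0.927 -0.376 -0.   ] y [-0.001  0.002 -1.   ] yawx -157.90 F [-0.52  0.8  -0.77] T [ 0.006  0.057 -0.02 ] w 0.0853 j [-1.19  0.24  0.    1.34  0.    1.57]
```

```bash
cat >> meas.py <<'E'
def plan(target,yaw=None,step=.05):
    o,M=tcp(); d=np.array(target)-o["eef_pos"]; L=M.T@d/.2
    dy=0 if yaw is None else -np.radians((yaw-np.degrees(np.arctan2(M[1,0],M[0,0]))+180)%360-180)/2
    n=max(1,int(np.ceil(np.linalg.norm(d)/step))); print("total lin",L.round(4),"twist",round(dy,4),"rows",n,"per row",(L/n).round(4),round(dy/n,4))
E
python3 - <<'E'
from meas import *
X=cloud("scene",np.load("scene0.npy")); r=X[70:140,140:190]; m=(r[...,2]>.03)&(r[...,2]<.5)
print(np.percentile(r[m],[2,50,98],axis=0).round(3), r[m][:,2].max())
plan([.4,-.1,.25],-11.75); plan([.567,.2462,.25])
E
```

```text
[[ 0.285 -0.537  0.033]
 [ 0.317 -0.505  0.108]
 [ 0.336 -0.486  0.186]] 0.1906721742484832
t0.10 tcp [ 0.1879 -0.4627  0.204 ] toolx [-0.927 -0.376 -0.   ] y [-0.001  0.002 -1.   ] yawx -157.90 F [-0.52  0.8  -0.77] T [ 0.006  0.057 -0.02 ] w 0.0853 j [-1.19  0.24  0.    1.34  0.    1.57]
total lin [-1.6648 -0.2275 -1.2815] twist -1.2754 rows 9 per row [-0.185  -0.0253 -0.1424] -0.1417
t0.10 tcp [ 0.1879 -0.4627  0.204 ] toolx [-0.927 -0.376 -0.   ] y [-0.001  0.002 -1.   ] yawx -157.90 F [-0.52  0.8  -0.77] T [ 0.006  0.057 -0.02 ] w 0.0853 j [-1.19  0.24  0.    1.34  0.    1.57]
total lin [-3.0898 -0.2251 -2.5711] twist 0 rows 17 per row [-0.1818 -0.0132 -0.1512] 0.0
```

{"method": "move_arm", "body": {"increments": [{"grip":0,"linear":[0,-0.2,0],"twist":-0.05},{"grip":0,"linear":[0,-0.2,0],"twist":-0.05},{"grip":0,"linear":[0,0,0],"twist":0},{"grip":0,"linear":[0,0,0],"twist":0},{"grip":0,"linear":[0,0,0],"twist":0}]}}

```text
clock: 0.6
eef_pos: [0.1866, -0.4596, 0.2814]
tool_rot: [-0.207, 0.681, -0.671, 0.206]
ft_force: [-0.1, 0.1, 0.3]
grip_width: 0.0859
```

```bash
python3 -c "
from meas import *
plan([.4,-.1,.25],-11.75)"
```

```text
t0.60 tcp [ 0.1866 -0.4596  0.2814] toolx [-0.83  -0.558 -0.003] y [-0.005  0.013 -1.   ] yawx -146.05 F [-0.09  0.08  0.25] T [-0.025 -0.017 -0.006] w 0.0859 j [-1.19  0.23  0.18  1.54 -0.    1.36]
total lin [-1.8886  0.1743 -0.8934] twist -1.172 rows 9 per row [-0.2098  0.0194 -0.0993] -0.1302
```

{"method": "move_arm", "body": {"increments": [{"grip":0,"linear":[-0.21,0,-0.11],"twist":0},{"grip":0,"linear":[-0.21,0,-0.11],"twist":0},{"grip":0,"linear":[-0.21,0,-0.11],"twist":0},{"grip":0,"linear":[-0.21,0,-0.11],"twist":0},{"grip":0,"linear":[-0.21,0,-0.11],"twist":0}]}}

```text
clock: 1.1
eef_pos: [0.299, -0.2473, 0.2749]
tool_rot: [-0.203, 0.687, -0.669, 0.199]
ft_force: [0.6, -0.3, -0.3]
grip_width: 0.0853
```

{"method": "move_arm", "body": {"increments": [{"grip":0,"linear":[-0.21,0,-0.11],"twist":0},{"grip":0,"linear":[-0.21,0,-0.11],"twist":0},{"grip":0,"linear":[-0.21,0,-0.11],"twist":0},{"grip":0,"linear":[-0.21,0,-0.11],"twist":0},{"grip":0,"linear":[-0.21,0,-0.11],"twist":0}]}}

```text
clock: 1.6
eef_pos: [0.4144, -0.0305, 0.272]
tool_rot: [-0.205, 0.689, -0.667, 0.195]
ft_force: [1.5, -0.9, -0.0]
grip_width: 0.085
```

{"method": "move_arm", "body": {"increments": [{"grip":0,"linear":[0,0,0],"twist":-0.074},{"grip":0,"linear":[0,0,0],"twist":-0.074},{"grip":0,"linear":[0,0,0],"twist":-0.074},{"grip":0,"linear":[0,0,0],"twist":-0.074},{"grip":0,"linear":[0,0,0],"twist":-0.074}]}}

```text
clock: 2.1
eef_pos: [0.4128, -0.0218, 0.2639]
tool_rot: [-0.439, 0.573, -0.541, 0.431]
ft_force: [-0.6, -1.1, 0.3]
grip_width: 0.0855
```

{"method": "move_arm", "body": {"increments": [{"grip":0,"linear":[0,0,0],"twist":-0.074},{"grip":0,"linear":[0,0,0],"twist":-0.074},{"grip":0,"linear":[0,0,0],"twist":-0.074},{"grip":0,"linear":[0,0,0],"twist":-0.074},{"grip":0,"linear":[0,0,0],"twist":-0.074}]}}

```text
clock: 2.6
eef_pos: [0.4081, -0.0212, 0.2564]
tool_rot: [0.609, -0.38, 0.338, -0.608]
ft_force: [-0.1, 0.0, -0.3]
grip_width: 0.0854
```

```bash
python3 -c "
from meas import *
plan([.567,.2462,.15],-11.75)"
```

```text
t2.60 tcp [ 0.4081 -0.0212  0.2564] toolx [ 0.483 -0.874 -0.05 ] y [-0.051  0.029 -0.998] yawx -61.09 F [-0.09  0.04 -0.32] T [-0.014 -0.008  0.029] w 0.0854 j [-0.07  0.09 -0.05  1.49  0.03  0.99]
total lin [-0.7588  0.529   1.3586] twist -0.4306 rows 7 per row [-0.1084  0.0756  0.1941] -0.0615
```

{"method": "move_arm", "body": {"increments": [{"grip":0,"linear":[0,0,0],"twist":0},{"grip":0,"linear":[0,0,0],"twist":0},{"grip":0,"linear":[0,0,0],"twist":0},{"grip":0,"linear":[0,0,0],"twist":0},{"grip":0,"linear":[0,0,0],"twist":0}]}}

```text
clock: 3.1
eef_pos: [0.4059, -0.021, 0.2531]
tool_rot: [0.609, -0.384, 0.339, -0.606]
ft_force: [-0.3, -0.8, -0.0]
grip_width: 0.0857
```

```bash
python3 -c "
from meas import *
plan([.567,.2462,.15],-11.75)"
```

```text
t3.10 tcp [ 0.4059 -0.021   0.2531] toolx [ 0.475 -0.878 -0.053] y [-0.058  0.029 -0.998] yawx -61.60 F [-0.32 -0.79 -0.01] T [-0.05  -0.064  0.021] w 0.0857 j [-0.07  0.09 -0.06  1.49  0.03  1.  ]
total lin [-0.7635  0.5069  1.3636] twist -0.435 rows 7 per row [-0.1091  0.0724  0.1948] -0.0621
```

{"method": "move_arm", "body": {"increments": [{"grip":0,"linear":[0.11,-0.02,0.21],"twist":0},{"grip":0,"linear":[0.11,-0.02,0.21],"twist":0},{"grip":0,"linear":[0.11,-0.02,0.21],"twist":0},{"grip":0,"linear":[0.11,-0.02,0.21],"twist":0},{"grip":0,"linear":[0.11,-0.02,0.21],"twist":0}]}}

```text
clock: 3.6
eef_pos: [0.6434, -0.0184, 0.2596]
tool_rot: [0.608, -0.387, 0.339, -0.604]
ft_force: [0.9, 0.8, 1.0]
grip_width: 0.0853
```

```bash
python3 -c "
from meas import *
tcp()"
```

```text
t3.60 tcp [ 0.6434 -0.0184  0.2596] toolx [ 0.471 -0.881 -0.054] y [-0.06   0.029 -0.998] yawx -61.87 F [0.95 0.82 0.96] T [-0.03  -0.097 -0.057] w 0.0853 j [-0.04  0.61  0.7   1.72  0.03  1.04]
```

{"method": "move_arm", "body": {"increments": [{"grip":0,"linear":[0.11,-0.02,0.21],"twist":0},{"grip":0,"linear":[0.11,-0.02,0.21],"twist":0},{"grip":0,"linear":[0.11,-0.02,0.21],"twist":0},{"grip":0,"linear":[0.11,-0.02,0.21],"twist":0},{"grip":0,"linear":[0.11,-0.02,0.21],"twist":0}]}}

```text
clock: 4.1
eef_pos: [0.7812, -0.0141, 0.2104]
tool_rot: [-0.596, 0.368, -0.361, 0.615]
ft_force: [0.0, -0.2, 0.3]
grip_width: 0.0853
```

```bash
python3 -c "
from meas import *
tcp()"
```

```text
t4.10 tcp [ 0.7812 -0.0141  0.2104] toolx [ 0.468 -0.883 -0.022] y [ 0.005  0.028 -1.   ] yawx -62.07 F [ 0.01 -0.23  0.34] T [-0.023 -0.062  0.017] w 0.0853 j [-0.03  0.97  1.27  1.87  0.03  1.05]
```

{"method": "move_arm", "body": {"increments": [{"grip":0,"linear":[-0.2,-0.005,-0.042],"twist":0},{"grip":0,"linear":[-0.2,-0.005,-0.042],"twist":0},{"grip":0,"linear":[-0.2,-0.005,-0.042],"twist":0},{"grip":0,"linear":[-0.2,-0.005,-0.042],"twist":0},{"grip":0,"linear":[-0.2,-0.005,-0.042],"twist":0}]}}

```text
clock: 4.6
eef_pos: [0.6548, 0.1365, 0.1886]
tool_rot: [-0.601, 0.382, -0.356, 0.605]
ft_force: [0.4, -0.5, 0.4]
grip_width: 0.0855
```

```bash
python3 -c "
from meas import *
tcp()"
```

```text
t4.60 tcp [0.6548 0.1365 0.1886] toolx [ 0.455 -0.89  -0.036] y [-0.029  0.025 -0.999] yawx -62.93 F [ 0.37 -0.52  0.37] T [ 0.04  -0.067 -0.012] w 0.0855 j [0.19 0.62 0.55 1.52 0.03 1.29]
```

{"method": "move_arm", "body": {"increments": [{"grip":0,"linear":[-0.2,-0.005,-0.042],"twist":0},{"grip":0,"linear":[-0.2,-0.005,-0.042],"twist":0},{"grip":0,"linear":[-0.2,-0.005,-0.042],"twist":0},{"grip":0,"linear":[0,-0.005,0],"twist":-0.073},{"grip":0,"linear":[0,-0.005,0],"twist":-0.073}]}}

```text
clock: 5.1
eef_pos: [0.5697, 0.2407, 0.1984]
tool_rot: [-0.647, 0.288, -0.261, 0.656]
ft_force: [1.3, 0.7, -0.2]
grip_width: 0.0856
```

```bash
python3 -c "
from meas import *
tcp()"
```

```text
t5.10 tcp [0.5697 0.2407 0.1984] toolx [ 0.698 -0.715 -0.041] y [-0.031  0.026 -0.999] yawx -45.68 F [ 1.26  0.68 -0.19] T [-0.013 -0.022  0.031] w 0.0856 j [0.38 0.5  0.37 1.46 0.04 1.18]
```

{"method": "move_arm", "body": {"increments": [{"grip":0,"linear":[0,-0.005,0],"twist":-0.073},{"grip":0,"linear":[0,-0.005,0],"twist":-0.073},{"grip":0,"linear":[0,-0.005,0],"twist":-0.073},{"grip":0,"linear":[0,-0.005,0],"twist":-0.073},{"grip":0,"linear":[0,-0.005,0],"twist":0}]}}

```text
clock: 5.6
eef_pos: [0.569, 0.2425, 0.2036]
tool_rot: [-0.695, 0.082, -0.059, 0.712]
ft_force: [-0.0, -1.2, -0.8]
grip_width: 0.0854
```

```bash
python3 -c "
from meas import *
plan([.567,.2462,.1],-11.75)"
```

```text
t5.60 tcp [0.569  0.2425 0.2036] toolx [ 0.98  -0.198 -0.036] y [-0.031  0.026 -0.999] yawx -11.43 F [-0.02 -1.16 -0.82] T [-0.032 -0.023 -0.005] w 0.0854 j [0.38 0.5  0.38 1.47 0.04 0.58]
total lin [0.005  0.5182 0.0059] twist 0.0028 rows 3 per row [0.0017 0.1727 0.002 ] 0.0009
```

{"method": "move_arm", "body": {"increments": [{"grip":0,"linear":[0.004,0.18,0],"twist":0.003},{"grip":0,"linear":[0.004,0.18,0],"twist":0},{"grip":0,"linear":[0.004,0.12,0],"twist":0},{"grip":0,"linear":[0.004,0.06,0],"twist":0},{"grip":0,"linear":[0,-0.003,0],"twist":0}]}}

```text
clock: 6.1
eef_pos: [0.5711, 0.2455, 0.0948]
tool_rot: [-0.694, 0.089, -0.069, 0.712]
ft_force: [-0.1, 1.1, -1.1]
grip_width: 0.0854
```

```bash
python3 -c "
from meas import *
plan([.5671,.2462,.037],-11.75)"
```

```text
t6.10 tcp [0.5711 0.2455 0.0948] toolx [ 0.975 -0.221 -0.032] y [-0.026  0.028 -0.999] yawx -12.77 F [-0.1   1.12 -1.1 ] T [-0.064  0.007 -0.034] w 0.0854 j [0.39 0.55 0.18 1.21 0.04 0.61]
total lin [-0.0111  0.2895 -0.0076] twist -0.0089 rows 2 per row [-0.0056  0.1448 -0.0038] -0.0045
```

{"method": "move_arm", "body": {"increments": [{"grip":0,"linear":[-0.005,0.1,-0.004],"twist":-0.005},{"grip":0,"linear":[-0.005,0.08,-0.004],"twist":-0.004},{"grip":0,"linear":[-0.003,0.06,0],"twist":0},{"grip":0,"linear":[0,0.03,0],"twist":0},{"grip":0,"linear":[0,-0.003,0],"twist":0}]}}

```text
clock: 6.6
eef_pos: [0.5717, 0.2479, 0.0461]
tool_rot: [-0.692, 0.081, -0.067, 0.714]
ft_force: [-0.0, -0.3, -0.0]
grip_width: 0.0856
```

```bash
python3 -c "
from meas import *
plan([.5671,.2462,.037],-11.75)
ims=[bot.camera(n)[0] for n in('top','scene')]
cv2.imwrite('pics/g1.png',np.hstack([cv2.resize(ims[0][170:290,180:300],None,fx=3.3,fy=3.3),cv2.resize(ims[1][270:390,370:490],None,fx=3.3,fy=3.3)]))"
```

```text
t6.60 tcp [0.5717 0.2479 0.0461] toolx [ 0.978 -0.209 -0.023] y [-0.016  0.032 -0.999] yawx -12.07 F [-0.04 -0.3  -0.01] T [-0.05  -0.069 -0.021] w 0.0856 j [0.39 0.59 0.11 1.09 0.04 0.6 ]
total lin [-0.0196  0.0454 -0.0143] twist -0.0028 rows 1 per row [-0.0196  0.0454 -0.0143] -0.0028
```

View pics/g1.png

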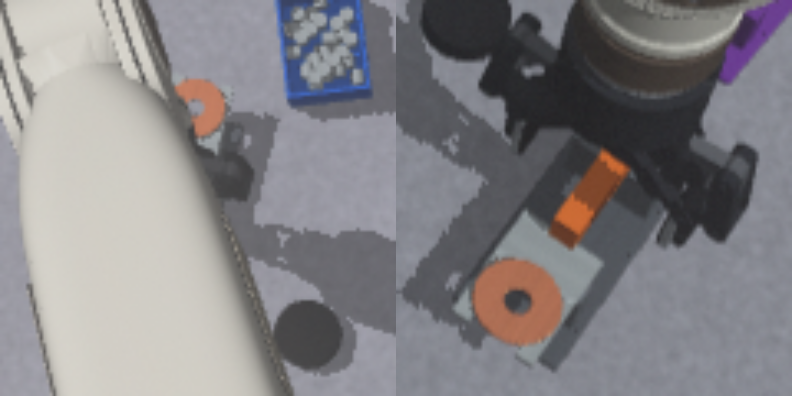

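The scene view shows the handle centred between the open fingers with the washer undisturbed at crop (517,302). The arm hides the fork in the top view.

{"method": "move_arm", "body": {"increments": [{"grip":0,"linear":[-0.012,0.025,-0.008],"twist":-0.004},{"grip":0,"linear":[-0.008,0.02,-0.006],"twist":0},{"grip":0,"linear":[-0.004,0.005,-0.003],"twist":0},{"grip":0,"linear":[0,-0.003,0],"twist":0},{"grip":0,"linear":[0,-0.003,0],"twist":0}]}}

```text
clock: 7.2
eef_pos: [0.5678, 0.2464, 0.04]
tool_rot: [-0.692, 0.077, -0.066, 0.715]
ft_force: [-0.3, -0.9, -0.1]
grip_width: 0.0855
```

```bash
python3 -c "
from meas import *
plan([.5671,.2462,.037],-11.75)"
```

```text
t7.20 tcp [0.5678 0.2464 0.04  ] toolx [ 0.979 -0.201 -0.018] y [-0.011  0.035 -0.999] yawx -11.59 F [-0.26 -0.95 -0.08] T [-0.065 -0.013  0.04 ] w 0.0855 j [0.39 0.58 0.08 1.06 0.04 0.59]
total lin [-0.0031  0.015  -0.0024] twist 0.0014 rows 1 per row [-0.0031  0.015  -0.0024] 0.0014
```

{"method": "move_arm", "body": {"increments": [{"grip":0.5,"linear":[-0.003,0.006,-0.002],"twist":0},{"grip":0.7,"linear":[0,0.004,0],"twist":0},{"grip":0.75,"linear":[0,-0.002,0],"twist":0},{"grip":0.77,"linear":[0,-0.002,0],"twist":0},{"grip":0.79,"linear":[0,-0.002,0],"twist":0}]}}

```text
clock: 7.7
eef_pos: [0.5675, 0.2463, 0.0395]
tool_rot: [-0.691, 0.076, -0.067, 0.715]
ft_force: [-0.3, 0.7, -0.1]
grip_width: 0.0179
```

{"method": "move_arm", "body": {"increments": [{"grip":0.8,"linear":[0,-0.002,0],"twist":0},{"grip":0.82,"linear":[0,-0.002,0],"twist":0},{"grip":0.84,"linear":[0,-0.002,0],"twist":0},{"grip":0.88,"linear":[0,-0.002,0],"twist":0},{"grip":1,"linear":[0,-0.002,0],"twist":0}]}}

```text
clock: 8.2
eef_pos: [0.5672, 0.246, 0.0409]
tool_rot: [-0.692, 0.077, -0.066, 0.715]
ft_force: [0.6, 0.6, -1.9]
grip_width: 0.0119
```

```bash
python3 -c "
from meas import *
tcp()"
```

```text
t8.20 tcp [0.5672 0.246  0.0409] toolx [ 0.979 -0.201 -0.018] y [-0.011  0.034 -0.999] yawx -11.59 F [ 0.58  0.61 -1.89] T [-0.01  -0.028 -0.032] w 0.0119 j [0.39 0.58 0.08 1.07 0.04 0.59]
```

{"method": "move_arm", "body": {"increments": [{"grip":1,"linear":[0,-0.006,0],"twist":0},{"grip":1,"linear":[0,-0.012,0],"twist":0},{"grip":1,"linear":[0,-0.018,0],"twist":0},{"grip":1,"linear":[0,-0.018,0],"twist":0},{"grip":1,"linear":[0,-0.006,0],"twist":0}]}}

```text
clock: 8.7
eef_pos: [0.5663, 0.2452, 0.053]
tool_rot: [-0.692, 0.078, -0.065, 0.715]
ft_force: [0.0, 0.5, -2.0]
grip_width: 0.012
```

```bash
python3 -c "
from meas import *
tcp()
im,D=bot.camera('scene'); np.save('l1.npy',D)
cv2.imwrite('pics/full_l1.png',im)
cv2.imwrite('pics/l1.png',cv2.resize(im[250:400,350:500],None,fx=4,fy=4))"
```

```text
t8.70 tcp [0.5663 0.2452 0.053 ] toolx [ 0.979 -0.201 -0.02 ] y [-0.014  0.033 -0.999] yawx -11.60 F [ 0.03  0.52 -1.98] T [-0.056 -0.008  0.018] w 0.0120 j [0.39 0.57 0.09 1.09 0.04 0.59]
```

View pics/l1.png

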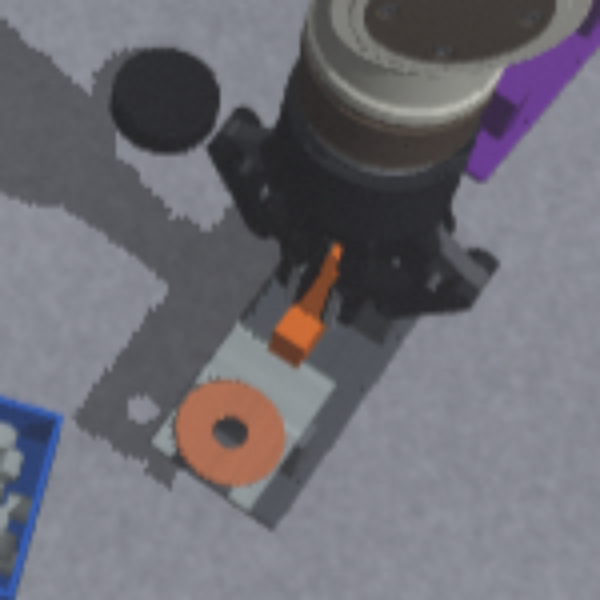

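Scene crop: the fork is in the fingers and lifted, and the washer at crop (230,432) still sits centred on the prongs.

```bash
cat >> meas.py <<'E'
def washer(n,im,D,near,zt,r=25):
    m,c,s=blob(n,im,(4,90,70),(15,165,255),near,r)
    ct=max(cv2.findContours(m.astype(np.uint8),cv2.RETR_EXTERNAL,cv2.CHAIN_APPROX_NONE)[0],key=len)[:,0]
    X=cloud(n,D)[cv2.erode(m.astype(np.uint8),np.ones((3,3)))>0]; z=np.median(X[:,2]); X=X[abs(X[:,2]-z)<.012]
    A=np.c_[X[:,:2]-X[:,:2].mean(0),np.ones(len(X))]; p=np.linalg.lstsq(A,X[:,2],rcond=None)[0]
    W=ray(n,ct,zt)[:,:2]; (c2,rr)=cv2.minEnclosingCircle((W*1000).astype(np.float32))
    print(n,"washer px",s[:5],"topz depth",p[2].round(4),"slope xy",p[:2].round(3),"ctr",np.array(c2).round(1),"r",round(rr,1),"mean",(W.mean(0)*1000).round(1))
E
python3 -c "
from meas import *
washer('scene',cv2.imread('pics/scene0.png'),np.load('scene0.npy'),(406,361),.05)
washer('scene',cv2.imread('pics/full_l1.png'),np.load('l1.npy'),(407,358),.062)"
```

```text
scene washer px [393 349  27  26 491] topz depth 0.0478 slope xy [ 0.018 -0.008] ctr [639.2 229.9] r 24.5 mean [639.2 230.1]
scene washer px [394 345  27  26 503] topz depth 0.0586 slope xy [-0.023  0.007] ctr [638.1 229.3] r 24.6 mean [637.8 229.4]
```

{"method": "move_arm", "body": {"increments": [{"grip":1,"linear":[0,-0.015,0],"twist":0},{"grip":1,"linear":[0,-0.03,0],"twist":0},{"grip":1,"linear":[0,-0.05,0],"twist":0},{"grip":1,"linear":[0,-0.06,0],"twist":0},{"grip":1,"linear":[0,-0.06,0],"twist":0}]}}

```text
clock: 9.25
eef_pos: [0.5657, 0.2432, 0.0978]
tool_rot: [-0.693, 0.079, -0.064, 0.714]
ft_force: [0.5, -0.3, -1.7]
grip_width: 0.0118
```

{"method": "move_arm", "body": {"increments": [{"grip":1,"linear":[0,-0.06,0],"twist":0},{"grip":1,"linear":[0,-0.06,0],"twist":0},{"grip":1,"linear":[0,-0.05,0],"twist":0},{"grip":1,"linear":[0,-0.03,0],"twist":0},{"grip":1,"linear":[0,-0.01,0],"twist":0}]}}

```text
clock: 9.75
eef_pos: [0.5686, 0.2425, 0.1479]
tool_rot: [-0.691, 0.076, -0.067, 0.715]
ft_force: [-0.4, 0.3, -2.1]
grip_width: 0.0121
```

```bash
python3 -c "
from meas import *
o,M=tcp(); d=np.array([.979,-.2036])
g=np.r_[o['eef_pos'][:2]+.072*d,o['eef_pos'][2]+.01]; print(g,proj('scene',g))
im,D=bot.camera('scene'); cv2.imwrite('pics/full_l2.png',im); washer('scene',im,D,proj('scene',g)[0],g[2])
plan([.471,-.249,.135],-11.75,.007)"
```

```text
t9.75 tcp [0.5686 0.2425 0.1479] toolx [ 0.979 -0.201 -0.017] y [-0.01   0.035 -0.999] yawx -11.60 F [-0.36  0.27 -2.11] T [-0.023 -0.001  0.001] w 0.0121 j [0.38 0.5  0.24 1.3  0.04 0.59]
[0.63905038 0.22780709 0.15792909] [[414.41458174 335.31662243]]
scene washer px [399 323  30  27 586] topz depth 0.1539 slope xy [-0.013 -0.005] ctr [640.9 226.2] r 24.7 mean [641.1 226.7]
t9.80 tcp [0.5686 0.2425 0.148 ] toolx [ 0.979 -0.201 -0.017] y [-0.01   0.035 -0.999] yawx -11.60 F [ 0.12  0.02 -1.88] T [-0.017  0.029 -0.007] w 0.0118 j [0.38 0.5  0.24 1.3  0.04 0.59]
total lin [ 0.017  -0.0166 -2.5061] twist 0.0013 rows 72 per row [ 0.0002 -0.0002 -0.0348] 0.0
```

{"method": "move_arm", "body": {"increments": [{"grip":1,"linear":[0,-0.004,-0.006],"twist":0},{"grip":1,"linear":[0,-0.004,-0.012],"twist":0},{"grip":1,"linear":[0,-0.004,-0.018],"twist":0},{"grip":1,"linear":[0,-0.004,-0.024],"twist":0},{"grip":1,"linear":[0,-0.004,-0.03],"twist":0}]}}

```text
clock: 10.3
eef_pos: [0.5632, 0.2234, 0.1489]
tool_rot: [-0.692, 0.078, -0.065, 0.715]
ft_force: [-0.7, 0.4, -2.4]
grip_width: 0.0119
```

{"method": "move_arm", "body": {"increments": [{"grip":1,"linear":[0,-0.004,-0.03],"twist":0},{"grip":1,"linear":[0,-0.004,-0.03],"twist":0},{"grip":1,"linear":[0,-0.004,-0.03],"twist":0},{"grip":1,"linear":[0,-0.004,-0.03],"twist":0},{"grip":1,"linear":[0,-0.004,-0.03],"twist":0}]}}

```text
clock: 10.8
eef_pos: [0.5564, 0.1903, 0.1521]
tool_rot: [-0.692, 0.078, -0.065, 0.714]
ft_force: [0.7, -0.5, -2.8]
grip_width: 0.0116
```

{"method": "move_arm", "body": {"increments": [{"grip":1,"linear":[0,-0.004,-0.03],"twist":0},{"grip":1,"linear":[0,-0.004,-0.03],"twist":0},{"grip":1,"linear":[0,-0.004,-0.03],"twist":0},{"grip":1,"linear":[0,-0.004,-0.03],"twist":0},{"grip":1,"linear":[0,-0.004,-0.03],"twist":0}]}}

```text
clock: 11.3
eef_pos: [0.55, 0.1581, 0.1558]
tool_rot: [-0.692, 0.078, -0.065, 0.714]
ft_force: [-0.1, 0.3, -1.6]
grip_width: 0.0118
```

```bash
cat > chk.py <<'E'
from meas import *
o,M=tcp(); d=M[:2,0]
g=np.r_[o['eef_pos'][:2]+.074*d,o['eef_pos'][2]+.008]
im,D=bot.camera('scene'); washer('scene',im,D,proj('scene',g)[0],g[2],30); print("expect",(g*1000).round(1))
plan([.471,-.249,.135],-11.75,.007)
E
python3 chk.py
```

```text
t11.30 tcp [0.55   0.1581 0.1558] toolx [ 0.979 -0.201 -0.021] y [-0.015  0.033 -0.999] yawx -11.61 F [-0.07  0.34 -1.55] T [-0.032 -0.037  0.015] w 0.0118 j [0.26 0.41 0.12 1.28 0.04 0.46]
scene washer px [357 292  29  27 530] topz depth 0.1613 slope xy [-0.026 -0.001] ctr [621.6 143.3] r 24.6 mean [621.6 143.5]
expect [622.4 143.2 163.8]
t11.35 tcp [0.5498 0.1571 0.1559] toolx [ 0.979 -0.202 -0.021] y [-0.015  0.032 -0.999] yawx -11.67 F [ 0.27 -0.32 -2.79] T [-0.096  0.112 -0.025] w 0.0116 j [0.26 0.41 0.12 1.28 0.03 0.46]
total lin [ 0.027   0.0457 -2.0702] twist 0.0007 rows 60 per row [ 0.0005  0.0008 -0.0345] 0.0
```

{"method": "move_arm", "body": {"increments": [{"grip":1,"linear":[0,-0.001,-0.02],"twist":0},{"grip":1,"linear":[0,-0.001,-0.03],"twist":0},{"grip":1,"linear":[0,-0.001,-0.031],"twist":0},{"grip":1,"linear":[0,-0.001,-0.031],"twist":0},{"grip":1,"linear":[0,-0.001,-0.031],"twist":0}]}}

```text
clock: 11.85
eef_pos: [0.5436, 0.1273, 0.1561]
tool_rot: [-0.693, 0.078, -0.065, 0.714]
ft_force: [0.7, -0.7, -2.3]
grip_width: 0.0116
```

{"method": "move_arm", "body": {"increments": [{"grip":1,"linear":[0,-0.001,-0.031],"twist":0},{"grip":1,"linear":[0,-0.001,-0.031],"twist":0},{"grip":1,"linear":[0,-0.001,-0.031],"twist":0},{"grip":1,"linear":[0,-0.001,-0.031],"twist":0},{"grip":1,"linear":[0,-0.001,-0.031],"twist":0}]}}

```text
clock: 12.35
eef_pos: [0.5368, 0.094, 0.1562]
tool_rot: [-0.693, 0.078, -0.066, 0.714]
ft_force: [-0.6, -0.2, -2.5]
grip_width: 0.0117
```

{"method": "move_arm", "body": {"increments": [{"grip":1,"linear":[0,-0.001,-0.031],"twist":0},{"grip":1,"linear":[0,-0.001,-0.031],"twist":0},{"grip":1,"linear":[0,-0.001,-0.031],"twist":0},{"grip":1,"linear":[0,-0.001,-0.031],"twist":0},{"grip":1,"linear":[0,-0.001,-0.031],"twist":0}]}}

```text
clock: 12.85
eef_pos: [0.5299, 0.0608, 0.1564]
tool_rot: [-0.693, 0.078, -0.066, 0.714]
ft_force: [-0.0, -0.5, -2.2]
grip_width: 0.0119
```

{"method": "move_arm", "body": {"increments": [{"grip":1,"linear":[0,-0.001,-0.031],"twist":0},{"grip":1,"linear":[0,-0.001,-0.031],"twist":0},{"grip":1,"linear":[0,-0.001,-0.031],"twist":0},{"grip":1,"linear":[0,-0.001,-0.031],"twist":0},{"grip":1,"linear":[0,-0.001,-0.031],"twist":0}]}}

```text
clock: 13.35
eef_pos: [0.5231, 0.0277, 0.1566]
tool_rot: [-0.693, 0.078, -0.066, 0.714]
ft_force: [-0.1, -0.3, -1.0]
grip_width: 0.0117
```

```bash
python3 chk.py
```

```text
t13.35 tcp [0.5231 0.0277 0.1566] toolx [ 0.979 -0.202 -0.02 ] y [-0.014  0.032 -0.999] yawx -11.64 F [-0.14 -0.25 -0.97] T [-0.053 -0.021  0.024] w 0.0117 j [ 0.03  0.32 -0.01  1.25  0.03  0.24]
scene washer px [296 252  27  42 765] topz depth 0.1619 slope xy [-0.032  0.01 ] ctr [610.   22.6] r 41.8 mean [613.2  23.2]
expect [595.6  12.8 164.6]
t13.40 tcp [0.5229 0.0267 0.1566] toolx [ 0.979 -0.203 -0.02 ] y [-0.014  0.031 -0.999] yawx -11.70 F [-0.51 -0.9  -3.12] T [-0.081  0.059  0.009] w 0.0118 j [ 0.03  0.32 -0.01  1.25  0.03  0.24]
total lin [ 0.0277  0.069  -1.405 ] twist 0.0005 rows 41 per row [ 0.0007  0.0017 -0.0343] 0.0
```

{"method": "move_arm", "body": {"increments": [{"grip":1,"linear":[0,-0.001,-0.02],"twist":0},{"grip":1,"linear":[0,-0.001,-0.031],"twist":0},{"grip":1,"linear":[0,-0.001,-0.031],"twist":0},{"grip":1,"linear":[0,-0.001,-0.031],"twist":0},{"grip":1,"linear":[0,-0.001,-0.031],"twist":0}]}}

```text
clock: 13.9
eef_pos: [0.5167, -0.0033, 0.1569]
tool_rot: [-0.693, 0.078, -0.066, 0.714]
ft_force: [-0.6, -0.4, -1.6]
grip_width: 0.0113
```

{"method": "move_arm", "body": {"increments": [{"grip":1,"linear":[0,-0.001,-0.031],"twist":0},{"grip":1,"linear":[0,-0.001,-0.031],"twist":0},{"grip":1,"linear":[0,-0.001,-0.031],"twist":0},{"grip":1,"linear":[0,-0.001,-0.031],"twist":0},{"grip":1,"linear":[0,-0.001,-0.031],"twist":0}]}}

```text
clock: 14.4
eef_pos: [0.5098, -0.0366, 0.157]
tool_rot: [-0.693, 0.078, -0.066, 0.714]
ft_force: [0.5, -0.3, -1.3]
grip_width: 0.0118
```

{"method": "move_arm", "body": {"increments": [{"grip":1,"linear":[0,-0.001,-0.031],"twist":0},{"grip":1,"linear":[0,-0.001,-0.031],"twist":0},{"grip":1,"linear":[0,-0.001,-0.031],"twist":0},{"grip":1,"linear":[0,-0.001,-0.031],"twist":0},{"grip":1,"linear":[0,-0.001,-0.031],"twist":0}]}}

```text
clock: 14.9
eef_pos: [0.503, -0.0698, 0.1572]
tool_rot: [-0.693, 0.078, -0.066, 0.714]
ft_force: [0.1, -0.4, -1.6]
grip_width: 0.0124
```

{"method": "move_arm", "body": {"increments": [{"grip":1,"linear":[0,-0.001,-0.031],"twist":0},{"grip":1,"linear":[0,-0.001,-0.031],"twist":0},{"grip":1,"linear":[0,-0.001,-0.031],"twist":0},{"grip":1,"linear":[0,-0.001,-0.031],"twist":0},{"grip":1,"linear":[0,-0.001,-0.031],"twist":0}]}}

```text
clock: 15.4
eef_pos: [0.4962, -0.1029, 0.1574]
tool_rot: [-0.693, 0.078, -0.066, 0.714]
ft_force: [0.1, 0.7, -2.0]
grip_width: 0.0117
```

{"method": "move_arm", "body": {"increments": [{"grip":1,"linear":[0,-0.001,-0.031],"twist":0},{"grip":1,"linear":[0,-0.001,-0.031],"twist":0},{"grip":1,"linear":[0,-0.001,-0.031],"twist":0},{"grip":1,"linear":[0,-0.001,-0.031],"twist":0},{"grip":1,"linear":[0,-0.001,-0.031],"twist":0}]}}

```text
clock: 15.9
eef_pos: [0.4893, -0.1361, 0.1575]
tool_rot: [-0.693, 0.078, -0.066, 0.714]
ft_force: [-0.1, 0.1, -2.5]
grip_width: 0.0119
```

{"method": "move_arm", "body": {"increments": [{"grip":1,"linear":[0,-0.001,-0.031],"twist":0},{"grip":1,"linear":[0,-0.001,-0.031],"twist":0},{"grip":1,"linear":[0,-0.001,-0.031],"twist":0},{"grip":1,"linear":[0,-0.001,-0.031],"twist":0},{"grip":1,"linear":[0,-0.001,-0.031],"twist":0}]}}

```text
clock: 16.4
eef_pos: [0.4824, -0.1692, 0.1577]
tool_rot: [-0.693, 0.078, -0.066, 0.714]
ft_force: [0.2, 0.3, -1.7]
grip_width: 0.0118
```

{"method": "move_arm", "body": {"increments": [{"grip":1,"linear":[0,-0.001,-0.031],"twist":0},{"grip":1,"linear":[0,-0.001,-0.031],"twist":0},{"grip":1,"linear":[0,-0.001,-0.031],"twist":0},{"grip":1,"linear":[0,-0.001,-0.02],"twist":0},{"grip":1,"linear":[0,-0.002,-0.008],"twist":0}]}}

```text
clock: 16.9
eef_pos: [0.4769, -0.1958, 0.1581]
tool_rot: [-0.693, 0.078, -0.066, 0.714]
ft_force: [-0.3, 1.3, -1.2]
grip_width: 0.0121
```

```bash
python3 chk.py; python3 -c "
from meas import *
a=bot.camera('top')[0];b=bot.camera('scene')[0]; cv2.imwrite('pics/h_top.png',a); cv2.imwrite('pics/h_scene.png',b)
cv2.imwrite('pics/h.png',np.hstack([cv2.resize(a[180:300,370:490],None,fx=3.3,fy=3.3),cv2.resize(b[140:260,150:270],None,fx=3.3,fy=3.3)]))"
```

```text
t16.90 tcp [ 0.4769 -0.1958  0.1581] toolx [ 0.979 -0.203 -0.02 ] y [-0.014  0.031 -0.999] yawx -11.72 F [-0.34  1.28 -1.15] T [-0.058  0.058 -0.002] w 0.0121 j [-0.4   0.32 -0.02  1.26  0.02 -0.2 ]
scene washer px [202 191  26  20 381] topz depth 0.1635 slope xy [-0.027  0.021] ctr [ 549.4 -209.7] r 25.0 mean [ 549.5 -209.1]
expect [ 549.4 -210.8  166.1]
t16.95 tcp [ 0.477  -0.1959  0.1582] toolx [ 0.979 -0.203 -0.02 ] y [-0.014  0.031 -0.999] yawx -11.73 F [ 0.07 -1.13 -1.51] T [-0.047  0.018 -0.011] w 0.0117 j [-0.4   0.32 -0.02  1.26  0.02 -0.2 ]
total lin [ 0.0271  0.1082 -0.2689] twist 0.0002 rows 9 per row [ 0.003   0.012  -0.0299] 0.0
```

View pics/h.png

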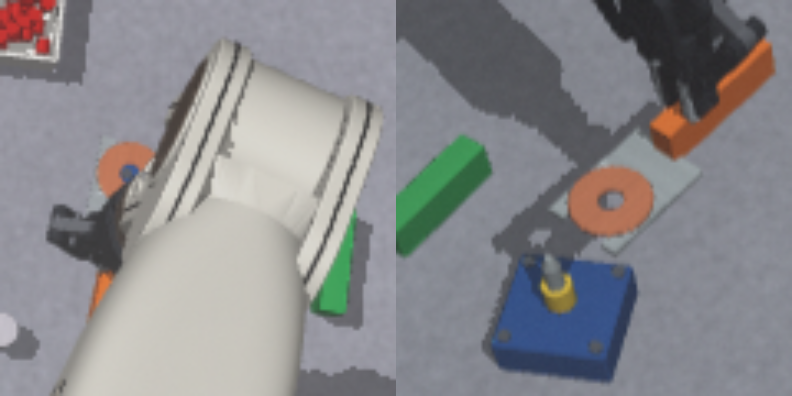

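Both views show the washer flat and centred on the fork: scene at crop (610,201), top at crop (124,172). The stud tip is at scene crop (549,253), ready for the final alignment.

```bash
python3 - <<'E'
from meas import *
# stud axis from each camera: grey stud pixels (low saturation) inside the blue block
for n,near,r in(("scene",(197,220),9),("top",(424,237),6)):
    im=cv2.imread(f"pics/{n}0.png" if n=="top" else "pics/h_scene.png"); hsv=cv2.cvtColor(im,cv2.COLOR_BGR2HSV)
    u0,v0=near
    for v in range(v0-8,v0+8): print(v," ".join("%3d/%3d/%3d"%tuple(hsv[v,u]) for u in range(u0-6,u0+8)))
    print(n,"proj of stud(549.3,-266.3) z=.03,.055,.08",proj(n,[[.5493,-.2663,z] for z in(.03,.055,.08)]).round(1).tolist())
n="scene"; im=cv2.imread("pics/h_scene.png")
m=cv2.inRange(cv2.cvtColor(im,cv2.COLOR_BGR2HSV),(105,150,100),(118,255,255)); mm=np.zeros_like(m); mm[205:250,175:235]=255; m&=mm
ct=max(cv2.findContours(m,cv2.RETR_EXTERNAL,cv2.CHAIN_APPROX_NONE)[0],key=len)
print(cv2.approxPolyDP(cv2.convexHull(ct),3,True)[:,0].tolist())
E
```

```text
212 115/ 20/141 115/ 21/145 115/ 19/146 117/ 19/146 111/ 20/129 116/ 22/ 92 120/ 16/ 94 116/ 18/ 98 116/ 19/ 96 115/ 16/ 93 111/ 19/ 94 120/ 16/ 95 116/ 19/ 93 110/ 16/ 95
213 112/ 20/142 112/ 21/132 115/ 21/134 112/ 19/144 120/ 14/ 94 116/ 19/ 92 115/ 16/ 94 116/ 18/ 98 116/ 18/ 98 115/ 16/ 95 111/ 19/ 96 111/ 19/ 96 116/ 19/ 94 120/ 14/ 92
214 117/ 20/128 120/ 14/ 92 107/ 20/ 90 112/ 22/128 110/ 16/ 93 111/ 19/ 93 109/ 21/ 96 115/ 16/ 96 109/ 21/ 98 116/ 19/ 96 113/ 21/ 95 120/ 16/ 95 120/ 19/ 94 115/ 16/ 93
215 111/ 19/ 92 116/ 20/ 90 111/ 20/ 91 111/ 19/ 93 109/ 21/ 95 107/ 19/ 92 120/ 16/ 93 111/ 19/ 96 110/ 16/ 94 116/ 19/ 96 116/ 19/ 95 116/ 19/ 95 116/ 19/ 95 116/ 22/ 93
216 111/ 28/ 91 114/ 28/ 90 113/ 34/ 90 113/ 22/ 92 113/ 19/105 116/ 18/102 116/ 22/ 93 111/ 19/ 94 115/ 16/ 96 115/ 16/ 94 111/ 19/ 94 120/ 16/ 94 110/ 16/ 94 117/ 23/113
217 108/ 65/ 78 111/ 72/ 81 110/ 80/ 86 112/ 64/ 87 104/ 21/134 100/ 17/133 111/ 17/104 112/ 30/ 93 115/ 35/ 94 113/ 35/ 88 111/ 28/ 92 113/ 22/ 91 115/ 17/ 89 114/ 18/144
218 107/ 30/ 77 110/ 89/ 83 110/123/ 89 110/110/ 88  98/ 21/148  98/
[... 3968 characters left out ...]
/101 111/128/102
242 109/154/151 110/151/150  30/ 12/ 86  23/106/ 96  23/144/124  23/162/154  23/158/157  30/ 28/ 83 110/118/ 99 110/126/101 111/124/101 111/129/101 110/128/100 111/129/101
243 109/155/150 110/151/150 110/151/149 109/ 95/ 99 104/ 34/ 83 101/ 25/ 82 111/118/ 99 111/128/100 111/129/101 111/124/101 111/124/101 110/128/100 110/126/101 111/129/101
244 109/152/151 109/151/149 110/152/149 110/152/148 110/153/147 109/153/147 111/132/110 111/126/107 110/128/100 111/128/102 112/125/102 110/126/101 110/126/101 111/126/103
top proj of stud(549.3,-266.3) z=.03,.055,.08 [[421.5, 239.6], [423.3, 238.2], [425.1, 236.7]]
[[215, 225], [213, 243], [184, 244], [182, 235], [187, 221], [205, 219]]
```

```bash
python3 - <<'E'
from meas import *
print("scene tip",(ray("scene",[[195.6,217.8],[195.4,217.4],[196,218]],.08)*1000).round(1).tolist(),"top tip",(ray("top",[[425,236.7]],.08)*1000).round(1).tolist())
# washer in top now: fit circle to visible outer arc
im=cv2.imread("pics/h_top.png"); z=.1655
m,c,s=blob("top",im,(4,90,70),(15,165,255),(407,232),22); print(s)
ct=max(cv2.findContours(m.astype(np.uint8),cv2.RETR_EXTERNAL,cv2.CHAIN_APPROX_NONE)[0],key=len)[:,0]
W=ray("top",ct,z)[:,:2]*1000
from scipy.optimize import least_squares
f=lambda p:np.hypot(*(W-p).T)-24.6
r=least_squares(f,W.mean(0),loss="soft_l1",f_scale=.7); print(r.x.round(1),np.sort(abs(r.fun)).round(1)[::4])
E
```

```text
scene tip [[552.5, -267.9, 80.0], [551.8, -268.8, 80.0], [552.6, -266.9, 80.0]] top tip [[549.3, -266.0, 80.0]]
[400 223  17  17 145]
[ 543. -212.] [ 0.   0.2  0.5  1.   1.3  1.7  2.   4.4  9.8 12.2 13.4 14.1]
```

{"method": "move_arm", "body": {"increments": [{"grip":1,"linear":[0.003,-0.002,-0.01],"twist":0},{"grip":1,"linear":[0.006,-0.001,-0.02],"twist":0},{"grip":1,"linear":[0.008,-0.001,-0.03],"twist":0},{"grip":1,"linear":[0.008,-0.001,-0.03],"twist":0},{"grip":1,"linear":[0.008,-0.001,-0.03],"twist":0}]}}

```text
clock: 17.55
eef_pos: [0.4791, -0.2208, 0.1588]
tool_rot: [-0.693, 0.077, -0.065, 0.714]
ft_force: [-1.0, -0.5, -2.9]
grip_width: 0.0119
```

{"method": "move_arm", "body": {"increments": [{"grip":1,"linear":[0.008,-0.001,-0.03],"twist":0},{"grip":1,"linear":[0.008,-0.001,-0.03],"twist":0},{"grip":1,"linear":[0.008,0,-0.03],"twist":0},{"grip":1,"linear":[0.006,0,-0.025],"twist":0},{"grip":1,"linear":[0.003,-0.002,-0.012],"twist":0}]}}

```text
clock: 18.05
eef_pos: [0.4805, -0.2506, 0.1584]
tool_rot: [-0.693, 0.078, -0.066, 0.714]
ft_force: [-1.2, -0.1, -1.7]
grip_width: 0.0118
```

```bash
python3 chk.py
```

```text
t18.05 tcp [ 0.4805 -0.2506  0.1584] toolx [ 0.979 -0.202 -0.02 ] y [-0.014  0.031 -0.999] yawx -11.65 F [-1.18 -0.05 -1.66] T [-0.002  0.036  0.035] w 0.0118 j [-0.49  0.37  0.06  1.29  0.02 -0.29]
scene washer px [177 182  26  21 369] topz depth 0.1637 slope xy [-0.023  0.003] ctr [ 553.  -263.6] r 24.9 mean [ 552.9 -263.8]
expect [ 553.  -265.6  166.4]
t18.10 tcp [ 0.4806 -0.2509  0.1584] toolx [ 0.979 -0.202 -0.02 ] y [-0.014  0.031 -0.999] yawx -11.66 F [ 0.65 -0.59 -2.44] T [-0.094 -0.008 -0.023] w 0.0120 j [-0.49  0.37  0.06  1.29  0.02 -0.29]
total lin [-0.0465  0.1181 -0.0036] twist 0.0008 rows 4 per row [-0.0116  0.0295 -0.0009] 0.0002
```

{"method": "move_arm", "body": {"increments": [{"grip":1,"linear":[0.001,0.01,-0.006],"twist":0},{"grip":1,"linear":[0.001,0.03,-0.006],"twist":0},{"grip":1,"linear":[0.001,0.04,-0.006],"twist":0},{"grip":1,"linear":[0.001,0.05,-0.006],"twist":0},{"grip":1,"linear":[0.001,0.05,-0.004],"twist":0}]}}

```text
clock: 18.6
eef_pos: [0.4807, -0.2556, 0.1207]
tool_rot: [-0.693, 0.077, -0.066, 0.714]
ft_force: [0.2, 0.6, -2.0]
grip_width: 0.0119
```

{"method": "move_arm", "body": {"increments": [{"grip":1,"linear":[0,0.05,0],"twist":0},{"grip":1,"linear":[0,0.03,0],"twist":0},{"grip":1,"linear":[0,0.02,0],"twist":0},{"grip":1,"linear":[0,0.005,0],"twist":0},{"grip":1,"linear":[0,-0.001,0],"twist":0}]}}

```text
clock: 19.1
eef_pos: [0.4784, -0.2535, 0.0947]
tool_rot: [-0.692, 0.079, -0.064, 0.714]
ft_force: [-1.2, -0.1, -1.9]
grip_width: 0.0121
```

```bash
python3 chk.py; python3 -c "
from meas import *
b=bot.camera('scene')[0]; cv2.imwrite('pics/h2_scene.png',b)
cv2.imwrite('pics/h2.png',cv2.resize(b[175:255,150:240],None,fx=6,fy=6,interpolation=cv2.INTER_CUBIC))"
```

```text
t19.10 tcp [ 0.4784 -0.2535  0.0947] toolx [ 0.979 -0.201 -0.023] y [-0.017  0.033 -0.999] yawx -11.58 F [-1.18 -0.11 -1.89] T [-0.06   0.022 -0.028] w 0.0121 j [-0.5   0.42 -0.04  1.14  0.02 -0.3 ]
scene washer px [183 201  24  20 337] topz depth 0.0996 slope xy [-0.038 -0.002] ctr [ 550.8 -267.1] r 24.9 mean [ 551.1 -266.7]
expect [ 550.8 -268.4  102.7]
t19.15 tcp [ 0.4784 -0.2536  0.0949] toolx [ 0.979 -0.201 -0.023] y [-0.017  0.033 -0.999] yawx -11.58 F [ 0.02  0.51 -1.57] T [-0.061  0.006 -0.018] w 0.0118 j [-0.5   0.42 -0.04  1.14  0.02 -0.3 ]
total lin [-0.0456 -0.199   0.0207] twist 0.0015 rows 6 per row [-0.0076 -0.0332  0.0034] 0.0002
```

View pics/h2.png

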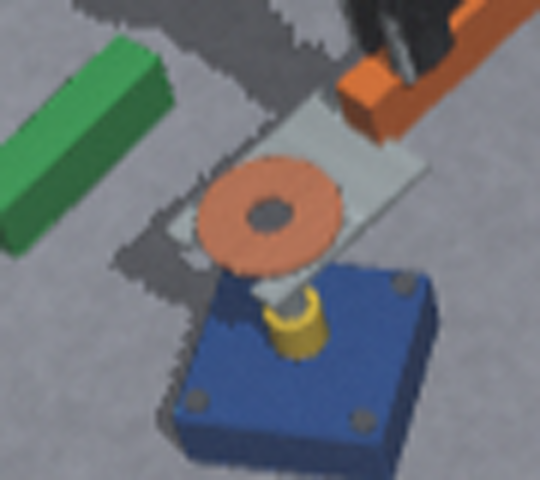

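Scene crop: the washer hole is at crop (268,215), just above the stud, and the fork is level and central. I'll nudge it about 1.5 mm and go down to the tip.

{"method": "move_arm", "body": {"increments": [{"grip":1,"linear":[0.004,0.01,-0.002],"twist":0},{"grip":1,"linear":[0.004,0.025,-0.002],"twist":0},{"grip":1,"linear":[0.002,0.025,-0.001],"twist":0},{"grip":1,"linear":[0,0.02,0],"twist":0},{"grip":1,"linear":[0,0,0],"twist":0}]}}

```text
clock: 19.7
eef_pos: [0.4812, -0.2552, 0.0789]
tool_rot: [-0.693, 0.077, -0.065, 0.714]
ft_force: [-0.2, 0.2, -2.2]
grip_width: 0.0119
```

```bash
python3 chk.py; python3 -c "
from meas import *
b=bot.camera('scene')[0]; cv2.imwrite('pics/h3_scene.png',b)
cv2.imwrite('pics/h3.png',cv2.resize(b[185:250,155:235],None,fx=7,fy=7,interpolation=cv2.INTER_CUBIC))"
```

```text
t19.70 tcp [ 0.4812 -0.2552  0.0789] toolx [ 0.979 -0.201 -0.02 ] y [-0.014  0.031 -0.999] yawx -11.59 F [-0.2   0.19 -2.22] T [-0.024  0.057  0.011] w 0.0119 j [-0.5   0.43 -0.06  1.11  0.02 -0.3 ]
scene washer px [183 207  24  19 333] topz depth 0.0842 slope xy [-0.04   0.012] ctr [ 553.4 -268.7] r 24.9 mean [ 553.4 -268.5]
expect [ 553.7 -270.1   86.9]
t19.75 tcp [ 0.4813 -0.2553  0.0792] toolx [ 0.979 -0.201 -0.02 ] y [-0.014  0.031 -0.999] yawx -11.59 F [ 0.31  0.13 -2.13] T [-0.041  0.067  0.044] w 0.0116 j [-0.5   0.43 -0.06  1.11  0.02 -0.3 ]
total lin [-0.0623 -0.2773  0.028 ] twist 0.0014 rows 9 per row [-0.0069 -0.0308  0.0031] 0.0002
```

View pics/h3.png

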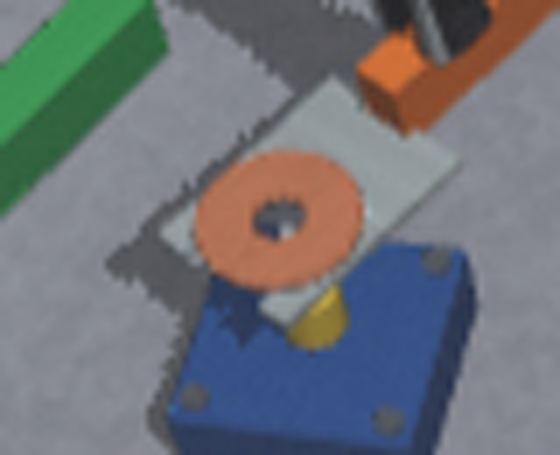

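Through the hole the stud tip shows at crop (287,228), within about 1 mm of concentric. I'll lower it onto the stud slowly.

{"method": "move_arm", "body": {"increments": [{"grip":1,"linear":[-0.001,0.012,-0.001],"twist":0},{"grip":1,"linear":[-0.001,0.02,-0.001],"twist":0},{"grip":1,"linear":[0,0.02,0],"twist":0},{"grip":1,"linear":[0,0.02,0],"twist":0},{"grip":1,"linear":[0,0.008,0],"twist":0}]}}

```text
clock: 20.3
eef_pos: [0.4812, -0.2554, 0.0628]
tool_rot: [-0.693, 0.077, -0.066, 0.714]
ft_force: [0.2, 0.9, -3.0]
grip_width: 0.0117
```

```bash
python3 chk.py
```

```text
t20.30 tcp [ 0.4812 -0.2554  0.0628] toolx [ 0.979 -0.201 -0.018] y [-0.012  0.03  -0.999] yawx -11.59 F [ 0.2   0.89 -3.05] T [-0.022  0.014 -0.051] w 0.0117 j [-0.5   0.45 -0.08  1.07  0.02 -0.3 ]
scene washer px [185 212  24  19 325] topz depth 0.0681 slope xy [-0.019  0.008] ctr [ 553.1 -268.3] r 24.9 mean [ 553.2 -267.8]
expect [ 553.7 -270.2   70.8]
t20.35 tcp [ 0.4811 -0.2553  0.0626] toolx [ 0.979 -0.201 -0.018] y [-0.012  0.031 -0.999] yawx -11.58 F [-0.21  0.45 -1.97] T [ 0.019  0.051 -0.044] w 0.0120 j [-0.5   0.45 -0.08  1.07  0.02 -0.3 ]
total lin [-0.0623 -0.3602  0.0306] twist 0.0014 rows 11 per row [-0.0057 -0.0327  0.0028] 0.0001
```

{"method": "move_arm", "body": {"increments": [{"grip":1,"linear":[0,0.015,0],"twist":0},{"grip":1,"linear":[0,0.02,0],"twist":0},{"grip":1,"linear":[0,0.02,0],"twist":0},{"grip":1,"linear":[0,0.015,0],"twist":0},{"grip":1,"linear":[0,0.005,0],"twist":0}]}}

```text
clock: 20.85
eef_pos: [0.4811, -0.255, 0.0464]
tool_rot: [-0.693, 0.077, -0.066, 0.714]
ft_force: [-0.4, -0.3, -1.6]
grip_width: 0.012
```

```bash
python3 chk.py
```

```text
t20.85 tcp [ 0.4811 -0.255   0.0464] toolx [ 0.979 -0.201 -0.018] y [-0.012  0.03  -0.999] yawx -11.59 F [-0.44 -0.28 -1.64] T [-0.044  0.025  0.037] w 0.0120 j [-0.5   0.46 -0.1   1.03  0.02 -0.3 ]
scene washer px [186 216  24  19 293] topz depth 0.0539 slope xy [0.038 0.034] ctr [ 551.9 -269.3] r 24.6 mean [ 552.1 -269.3]
expect [ 553.6 -269.8   54.4]
t20.90 tcp [ 0.4811 -0.2549  0.0464] toolx [ 0.979 -0.201 -0.018] y [-0.012  0.03  -0.999] yawx -11.59 F [-0.31  0.5  -1.33] T [-0.019  0.025 -0.063] w 0.0120 j [-0.5   0.46 -0.1   1.03  0.02 -0.3 ]
total lin [-0.0632 -0.4414  0.0309] twist 0.0014 rows 13 per row [-0.0049 -0.034   0.0024] 0.0001
```

{"method": "move_arm", "body": {"increments": [{"grip":1,"linear":[0,0.01,0],"twist":0},{"grip":1,"linear":[0,0.01,0],"twist":0},{"grip":1,"linear":[0,0.006,0],"twist":0},{"grip":1,"linear":[0,-0.002,0],"twist":0},{"grip":1,"linear":[0,-0.002,0],"twist":0}]}}

```text
clock: 21.4
eef_pos: [0.4815, -0.255, 0.042]
tool_rot: [-0.693, 0.076, -0.067, 0.713]
ft_force: [0.1, -1.0, -1.7]
grip_width: 0.0118
```

```bash
python3 chk.py; python3 -c "
from meas import *
b=bot.camera('scene')[0]
cv2.imwrite('pics/h4.png',cv2.resize(b[185:250,155:235],None,fx=7,fy=7,interpolation=cv2.INTER_CUBIC))"
```

```text
t21.40 tcp [ 0.4815 -0.255   0.042 ] toolx [ 0.979 -0.201 -0.017] y [-0.011  0.03  -0.999] yawx -11.59 F [ 0.08 -1.03 -1.74] T [-0.038 -0.009 -0.055] w 0.0118 j [-0.5   0.47 -0.11  1.02  0.02 -0.3 ]
scene washer px [186 216  24  19 292] topz depth 0.0539 slope xy [0.008 0.027] ctr [ 549.5 -271.7] r 24.7 mean [ 549.7 -271.7]
expect [ 554.  -269.9   50. ]
t21.45 tcp [ 0.4816 -0.255   0.0421] toolx [ 0.979 -0.201 -0.017] y [-0.011  0.03  -0.999] yawx -11.59 F [-0.65  0.4  -1.56] T [-0.017 -0.031  0.029] w 0.0118 j [-0.5   0.47 -0.11  1.02  0.02 -0.3 ]
total lin [-0.0655 -0.4627  0.0315] twist 0.0014 rows 14 per row [-0.0047 -0.033   0.0022] 0.0001
```

View pics/h4.png

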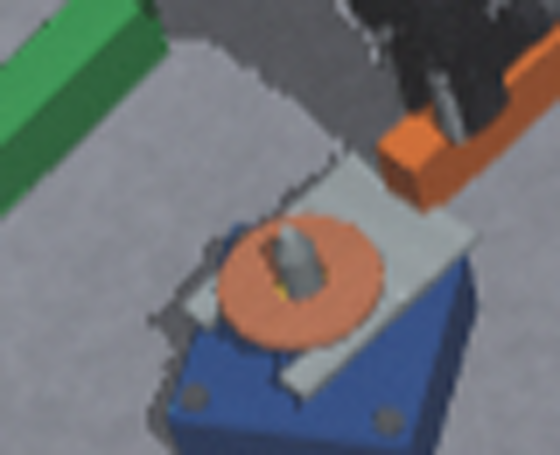

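Scene crop: the washer rests flat on the collar around the stud at crop (300,282), unchanged between the last two readings, with the fork clear below it. I'll draw the fork back.

{"method": "move_arm", "body": {"increments": [{"grip":1,"linear":[-0.015,0.002,0],"twist":0},{"grip":1,"linear":[-0.03,0.002,0],"twist":0},{"grip":1,"linear":[-0.05,0.001,0],"twist":0},{"grip":1,"linear":[-0.06,0,0],"twist":0},{"grip":1,"linear":[-0.06,0,0],"twist":0}]}}

```text
clock: 22.0
eef_pos: [0.4374, -0.246, 0.0418]
tool_rot: [-0.694, 0.076, -0.067, 0.713]
ft_force: [-0.7, 0.3, -1.5]
grip_width: 0.0114
```

```bash
python3 -c "
from meas import *
tcp()"
```

```text
t22.00 tcp [ 0.4374 -0.246   0.0418] toolx [ 0.98  -0.2   -0.016] y [-0.01   0.029 -1.   ] yawx -11.55 F [-0.65  0.27 -1.46] T [ 0.025  0.027 -0.003] w 0.0114 j [-0.53  0.4  -0.23  0.97  0.02 -0.32]
```

{"method": "move_arm", "body": {"increments": [{"grip":1,"linear":[-0.06,0,0],"twist":0},{"grip":1,"linear":[-0.06,0,0],"twist":0},{"grip":1,"linear":[-0.03,-0.002,0],"twist":0},{"grip":1,"linear":[0,-0.003,0],"twist":0},{"grip":1,"linear":[0,-0.003,0],"twist":0}]}}

```text
clock: 22.5
eef_pos: [0.4018, -0.2382, 0.0442]
tool_rot: [-0.693, 0.077, -0.066, 0.714]
ft_force: [-0.1, 0.1, -1.8]
grip_width: 0.012
```

```bash
python3 -c "
from meas import *
tcp()
im,D=bot.camera('scene'); cv2.imwrite('pics/r_scene.png',im); washer('scene',im,D,(198,226),.056,20)
im,D=bot.camera('top'); cv2.imwrite('pics/r_top.png',im); washer('top',im,D,(423,238),.056,20)
b=cv2.imread('pics/r_scene.png'); m,c,s=blob('scene',b,(4,90,70),(15,165,255),(198,226),20); print(s)"
```

```text
t22.50 tcp [ 0.4018 -0.2382  0.0442] toolx [ 0.979 -0.202 -0.018] y [-0.012  0.03  -0.999] yawx -11.64 F [-0.12  0.1  -1.76] T [-0.043 -0.034 -0.015] w 0.0120 j [-0.55  0.34 -0.32  0.95  0.02 -0.35]
scene washer px [186 216  24  19 289] topz depth 0.054 slope xy [0.019 0.008] ctr [ 552.7 -268.4] r 24.6 mean [ 552.2 -269.2]
top washer px [415 230  19  18 221] topz depth 0.0561 slope xy [-0.018  0.014] ctr [ 549. -268.] r 24.0 mean [ 549.5 -267.9]
[186 216  24  19 289]
```

The washer is down and stable in both views: scene (552.7,-268.4) against tip (552.3,-267.9), top height 56 mm. The fork is fully out. Next I raise it, slide the slot around the stud above the washer, and press.

{"method": "move_arm", "body": {"increments": [{"grip":1,"linear":[0,-0.03,0],"twist":0},{"grip":1,"linear":[0,-0.04,0],"twist":0},{"grip":1,"linear":[0,-0.04,0],"twist":0},{"grip":1,"linear":[0,-0.015,0],"twist":0},{"grip":1,"linear":[0,-0.002,0],"twist":0}]}}

```text
clock: 23.1
eef_pos: [0.4046, -0.2399, 0.0724]
tool_rot: [-0.694, 0.076, -0.067, 0.713]
ft_force: [0.3, -0.4, -1.6]
grip_width: 0.0117
```

```bash
python3 -c "
from meas import *
plan([.485,-.256,.067],-11.65,.01)"
```

```text
t23.10 tcp [ 0.4046 -0.2399  0.0724] toolx [ 0.98  -0.201 -0.016] y [-0.01   0.029 -1.   ] yawx -11.58 F [ 0.32 -0.44 -1.61] T [-0.021 -0.001  0.01 ] w 0.0117 j [-0.55  0.31 -0.27  1.02  0.02 -0.35]
total lin [0.4102 0.0205 0.0011] twist 0.0006 rows 9 per row [0.0456 0.0023 0.0001] 0.0001
```

{"method": "move_arm", "body": {"increments": [{"grip":1,"linear":[0.02,-0.001,0],"twist":0},{"grip":1,"linear":[0.04,-0.001,0],"twist":0},{"grip":1,"linear":[0.05,-0.001,0],"twist":0},{"grip":1,"linear":[0.05,-0.001,0],"twist":0},{"grip":1,"linear":[0.05,-0.001,0],"twist":0}]}}

```text
clock: 23.6
eef_pos: [0.4483, -0.2487, 0.0724]
tool_rot: [-0.693, 0.076, -0.067, 0.713]
ft_force: [-0.6, 0.2, -1.4]
grip_width: 0.0117
```

{"method": "move_arm", "body": {"increments": [{"grip":1,"linear":[0.05,-0.001,0],"twist":0},{"grip":1,"linear":[0.05,-0.001,0],"twist":0},{"grip":1,"linear":[0.04,-0.001,0],"twist":0},{"grip":1,"linear":[0.02,-0.001,0],"twist":0},{"grip":1,"linear":[0.01,-0.002,0],"twist":0}]}}

```text
clock: 24.1
eef_pos: [0.4865, -0.2563, 0.0719]
tool_rot: [-0.693, 0.076, -0.066, 0.713]
ft_force: [-1.0, -0.2, -1.4]
grip_width: 0.0117
```

```bash
python3 -c "
from meas import *
plan([.485,-.256,.058],-11.65,.01)
b=bot.camera('scene')[0]
cv2.imwrite('pics/p1.png',cv2.resize(b[185:250,155:235],None,fx=7,fy=7,interpolation=cv2.INTER_CUBIC))"
```

```text
t24.10 tcp [ 0.4865 -0.2563  0.0719] toolx [ 0.98  -0.2   -0.017] y [-0.011  0.03  -0.999] yawx -11.54 F [-1.   -0.24 -1.37] T [-0.067  0.064 -0.006] w 0.0117 j [-0.5   0.45 -0.06  1.09  0.02 -0.3 ]
total lin [-0.0063  0.0696 -0.002 ] twist 0.001 rows 2 per row [-0.0032  0.0348 -0.001 ] 0.0005
```

View pics/p1.png

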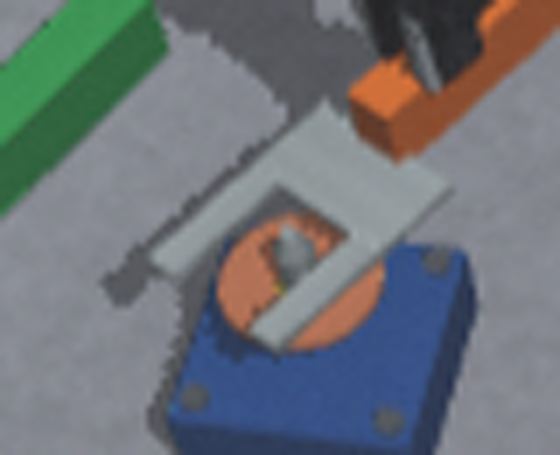

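Crop: the stud (295,245) stands in the fork's slot, and both prongs are above the washer, clear of the stud. Lowering to contact.

{"method": "move_arm", "body": {"increments": [{"grip":1,"linear":[-0.004,0.015,-0.001],"twist":0},{"grip":1,"linear":[-0.003,0.02,-0.001],"twist":0},{"grip":1,"linear":[0,0.015,0],"twist":0},{"grip":1,"linear":[0,0.007,0],"twist":0},{"grip":1,"linear":[0,0,0],"twist":0}]}}

```text
clock: 24.65
eef_pos: [0.4832, -0.2557, 0.0595]
tool_rot: [-0.693, 0.077, -0.066, 0.714]
ft_force: [-0.0, 0.5, -1.5]
grip_width: 0.0119
```

```bash
python3 -c "
from meas import *
tcp()"
```

```text
t24.65 tcp [ 0.4832 -0.2557  0.0595] toolx [ 0.979 -0.201 -0.018] y [-0.013  0.03  -0.999] yawx -11.57 F [-0.01  0.52 -1.55] T [-0.09  -0.032  0.028] w 0.0119 j [-0.5   0.46 -0.08  1.06  0.02 -0.3 ]
```

{"method": "move_arm", "body": {"increments": [{"grip":1,"linear":[0,0.002,0],"twist":0},{"grip":1,"linear":[0,0.002,0],"twist":0},{"grip":1,"linear":[0,0.002,0],"twist":0},{"grip":1,"linear":[0,0.002,0],"twist":0},{"grip":1,"linear":[0,0.002,0],"twist":0}]}}

```text
clock: 25.15
eef_pos: [0.4833, -0.2558, 0.0577]
tool_rot: [-0.693, 0.077, -0.066, 0.714]
ft_force: [0.1, 1.1, -1.8]
grip_width: 0.0118
```

```bash
python3 -c "
from meas import *
tcp()"
```

```text
t25.15 tcp [ 0.4833 -0.2558  0.0577] toolx [ 0.979 -0.201 -0.018] y [-0.012  0.03  -0.999] yawx -11.59 F [ 0.1   1.07 -1.78] T [-0.034  0.045 -0.04 ] w 0.0118 j [-0.5   0.46 -0.08  1.06  0.02 -0.3 ]
```

{"method": "move_arm", "body": {"increments": [{"grip":1,"linear":[0,0.003,0],"twist":0},{"grip":1,"linear":[0,0.003,0],"twist":0},{"grip":1,"linear":[0,0.003,0],"twist":0},{"grip":1,"linear":[0,0.003,0],"twist":0},{"grip":1,"linear":[0,0.003,0],"twist":0}]}}

```text
clock: 25.65
eef_pos: [0.4834, -0.2557, 0.0546]
tool_rot: [-0.693, 0.077, -0.066, 0.713]
ft_force: [0.9, -0.6, -0.9]
grip_width: 0.0119
```

{"method": "move_arm", "body": {"increments": [{"grip":1,"linear":[0,0.003,0],"twist":0},{"grip":1,"linear":[0,0.003,0],"twist":0},{"grip":1,"linear":[0,0.003,0],"twist":0},{"grip":1,"linear":[0,0.003,0],"twist":0},{"grip":1,"linear":[0,0.003,0],"twist":0}]}}

```text
clock: 26.15
eef_pos: [0.4828, -0.2556, 0.052]
tool_rot: [-0.693, 0.077, -0.066, 0.713]
ft_force: [-1.2, 0.4, 1.5]
grip_width: 0.0118
```

```bash
python3 -c "
from meas import *
tcp()
im,D=bot.camera('scene'); washer('scene',im,D,(198,226),.054,20)"
```

```text
t26.15 tcp [ 0.4828 -0.2556  0.052 ] toolx [ 0.979 -0.201 -0.018] y [-0.012  0.03  -0.999] yawx -11.59 F [-1.16  0.37  1.54] T [0.015 0.229 0.015] w 0.0118 j [-0.5   0.46 -0.09  1.04  0.02 -0.3 ]
scene washer px [186 219  20  15 125] topz depth 0.0548 slope xy [0.072 0.037] ctr [ 555.2 -271. ] r 20.4 mean [ 555.3 -271.2]
```

{"method": "move_arm", "body": {"increments": [{"grip":1,"linear":[0,0.003,0],"twist":0},{"grip":1,"linear":[0,0.003,0],"twist":0},{"grip":1,"linear":[0,0.003,0],"twist":0},{"grip":1,"linear":[0,0.003,0],"twist":0},{"grip":1,"linear":[0,0.003,0],"twist":0}]}}

```text
clock: 26.7
eef_pos: [0.4818, -0.2554, 0.0492]
tool_rot: [-0.693, 0.077, -0.066, 0.713]
ft_force: [-3.6, 0.1, 3.0]
grip_width: 0.0118
```

```bash
python3 -c "
from meas import *
tcp()
b=bot.camera('scene')[0]; cv2.imwrite('pics/p2_scene.png',b)
cv2.imwrite('pics/p2.png',cv2.resize(b[185:250,155:235],None,fx=7,fy=7,interpolation=cv2.INTER_CUBIC))"
```

```text
t26.70 tcp [ 0.4818 -0.2554  0.0492] toolx [ 0.979 -0.201 -0.019] y [-0.014  0.03  -0.999] yawx -11.60 F [-3.65  0.12  3.02] T [0.074 0.488 0.013] w 0.0118 j [-0.5   0.46 -0.1   1.04  0.02 -0.3 ]
```

View pics/p2.png

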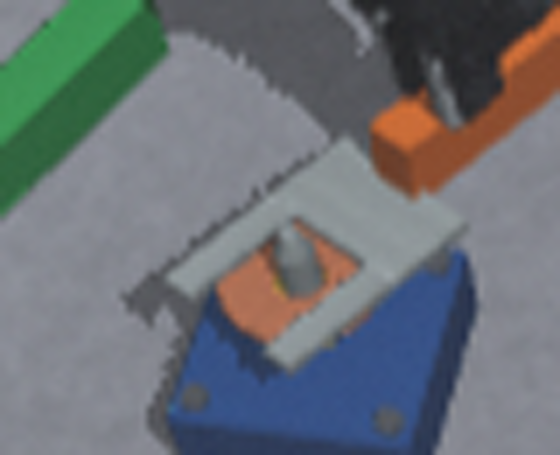

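Crop: the fork is on the washer with the stud (300,260) in the slot. A horizontal force (-3.6 N) has appeared. I'll check the blade and washer slopes before pressing any harder.

```bash
cat > tilt.py <<'E'
from meas import *
def tilt():
    o,M=tcp(); X=0;k=6
    for i in range(k): im,D=bot.camera('scene'); X=X+cloud('scene',D)/k
    hsv=cv2.cvtColor(im,cv2.COLOR_BGR2HSV); d=M[:2,0]/np.linalg.norm(M[:2,0]); e=np.array([-d[1],d[0]])
    q=X[...,:2]-o['eef_pos'][:2]-np.array([.002,-.002]); a=q@d+.008; b=q@e
    near=(abs(X[...,2]-o['eef_pos'][2]-.004)<.03)
    for nm,lo,hi,r in(("blade",(60,0,90),(130,45,255),(a>.036)&(a<.11)&(abs(b)<.026)&((a<.060)|(abs(b)>.017))),("washer",(4,80,60),(15,170,255),(a>.04)&(a<.12)&(abs(b)<.03))):
        m=cv2.inRange(hsv,lo,hi)>0; m=cv2.erode((m&r&near).astype(np.uint8),np.ones((2,2)))>0
        A=np.c_[a[m]-.08,b[m],np.ones(m.sum())]; z=X[m][:,2]
        for _ in range(3):
            p=np.linalg.lstsq(A,z,rcond=None)[0]; g=abs(z-A@p)<.004; A,z=A[g],z[g]
        print(nm,len(z),"slope fwd %.3f left %.3f z@seat %.4f"%(p[0],p[1],p[2]),"resid %.4f"%np.std(z-A@p))
tilt()
E
python3 tilt.py
```

```text
t26.75 tcp [ 0.4818 -0.2553  0.0491] toolx [ 0.979 -0.201 -0.019] y [-0.014  0.03  -0.999] yawx -11.60 F [-1.69  0.93  2.27] T [0.034 0.445 0.044] w 0.0117 j [-0.5   0.46 -0.1   1.04  0.02 -0.3 ]
blade 239 slope fwd 0.084 left -0.008 z@seat 0.0586 resid 0.0007
washer 73 slope fwd 0.096 left 0.002 z@seat 0.0547 resid 0.0006
```

The fork pitched about 0.09 rad front-up in the grip at only about 4 N, and the washer followed. I'll unload and see whether that was elastic or slip.

{"method": "move_arm", "body": {"increments": [{"grip":1,"linear":[0,-0.01,0],"twist":0},{"grip":1,"linear":[0,-0.015,0],"twist":0},{"grip":1,"linear":[0,-0.02,0],"twist":0},{"grip":1,"linear":[0,-0.02,0],"twist":0},{"grip":1,"linear":[0,-0.002,0],"twist":0}]}}

```text
clock: 27.55
eef_pos: [0.4844, -0.2563, 0.063]
tool_rot: [-0.693, 0.076, -0.067, 0.713]
ft_force: [-0.5, -0.1, -1.5]
grip_width: 0.0119
```

```bash
python3 tilt.py
```

```text
t27.55 tcp [ 0.4844 -0.2563  0.063 ] toolx [ 0.98  -0.201 -0.016] y [-0.01   0.029 -1.   ] yawx -11.57 F [-0.54 -0.11 -1.5 ] T [-0.003 -0.004 -0.007] w 0.0119 j [-0.5   0.45 -0.08  1.07  0.02 -0.3 ]
blade 239 slope fwd -0.011 left -0.006 z@seat 0.0652 resid 0.0007
washer 89 slope fwd 0.006 left -0.001 z@seat 0.0536 resid 0.0007
```

Elastic: the slope went back to -0.01 and the washer lies flat again. So the grip is just compliant in pitch. I'll return the fork to its stand and regrip farther forward and lower, for a shorter lever and fuller pad contact, then press again.

{"method": "move_arm", "body": {"increments": [{"grip":1,"linear":[0,-0.08,0],"twist":0},{"grip":1,"linear":[0,-0.15,0],"twist":0},{"grip":1,"linear":[0,-0.15,0.02],"twist":0},{"grip":1,"linear":[-0.01,-0.01,0.08],"twist":0},{"grip":1,"linear":[-0.01,-0.005,0.16],"twist":0}]}}

```text
clock: 28.35
eef_pos: [0.4893, -0.2072, 0.1423]
tool_rot: [-0.693, 0.08, -0.067, 0.714]
ft_force: [-0.8, 0.5, -1.5]
grip_width: 0.0116
```

{"method": "move_arm", "body": {"increments": [{"grip":1,"linear":[-0.01,-0.002,0.2],"twist":0},{"grip":1,"linear":[-0.01,-0.002,0.2],"twist":0},{"grip":1,"linear":[-0.01,-0.002,0.2],"twist":0},{"grip":1,"linear":[-0.01,-0.002,0.2],"twist":0},{"grip":1,"linear":[-0.01,-0.002,0.2],"twist":0}]}}

```text
clock: 28.85
eef_pos: [0.5186, -0.0009, 0.1461]
tool_rot: [-0.692, 0.083, -0.067, 0.714]
ft_force: [0.7, -0.4, -1.8]
grip_width: 0.0117
```

{"method": "move_arm", "body": {"increments": [{"grip":1,"linear":[-0.01,-0.002,0.2],"twist":0},{"grip":1,"linear":[-0.01,-0.002,0.2],"twist":0},{"grip":1,"linear":[-0.01,-0.002,0.2],"twist":0},{"grip":1,"linear":[-0.01,-0.002,0.15],"twist":0},{"grip":1,"linear":[-0.01,-0.002,0.05],"twist":0}]}}

```text
clock: 29.35
eef_pos: [0.5376, 0.1709, 0.1472]
tool_rot: [-0.692, 0.084, -0.061, 0.714]
ft_force: [-0.3, 0.0, -0.8]
grip_width: 0.0114
```

```bash
python3 -c "
from meas import *
plan([.567,.246,.07],-11.65,.05)"
```

```text
t29.35 tcp [0.5376 0.1709 0.1472] toolx [ 0.979 -0.203 -0.035] y [-0.028  0.034 -0.999] yawx -11.73 F [-0.34  0.01 -0.81] T [-0.132 -0.046 -0.009] w 0.0114 j [0.28 0.41 0.09 1.27 0.04 0.49]
total lin [0.0811 0.3945 0.3866] twist -0.0007 rows 3 per row [0.027  0.1315 0.1289] -0.0002
```

{"method": "move_arm", "body": {"increments": [{"grip":1,"linear":[0.02,0.02,0.09],"twist":0},{"grip":1,"linear":[0.02,0.04,0.11],"twist":0},{"grip":1,"linear":[0.02,0.06,0.1],"twist":0},{"grip":1,"linear":[0.015,0.06,0.05],"twist":0},{"grip":1,"linear":[0.005,0.03,0.01],"twist":0}]}}

```text
clock: 29.85
eef_pos: [0.5631, 0.2427, 0.1015]
tool_rot: [-0.694, 0.084, -0.058, 0.713]
ft_force: [0.2, -0.6, -1.8]
grip_width: 0.0118
```

```bash
python3 -c "
from meas import *
plan([.567,.246,.041],-11.65,.05)"
```

```text
t29.85 tcp [0.5631 0.2427 0.1015] toolx [ 0.979 -0.2   -0.039] y [-0.034  0.031 -0.999] yawx -11.57 F [ 0.23 -0.57 -1.78] T [-0.034  0.034  0.023] w 0.0118 j [0.38 0.54 0.17 1.23 0.04 0.59]
total lin [0.0278 0.302  0.0133] twist 0.0007 rows 2 per row [0.0139 0.151  0.0066] 0.0003
```

{"method": "move_arm", "body": {"increments": [{"grip":1,"linear":[0.008,0.06,0.004],"twist":0},{"grip":1,"linear":[0.008,0.08,0.004],"twist":0},{"grip":1,"linear":[0.006,0.07,0.003],"twist":0},{"grip":1,"linear":[0.004,0.04,0.002],"twist":0},{"grip":1,"linear":[0,0.015,0],"twist":0}]}}

```text
clock: 30.35
eef_pos: [0.5646, 0.2405, 0.0427]
tool_rot: [-0.695, 0.088, -0.059, 0.711]
ft_force: [-0.3, 0.2, -1.2]
grip_width: 0.0115
```

```bash
python3 -c "
from meas import *
plan([.567,.246,.041],-11.65,.05)"
```

```text
t30.35 tcp [0.5646 0.2405 0.0427] toolx [ 0.978 -0.205 -0.043] y [-0.039  0.027 -0.999] yawx -11.85 F [-0.32  0.21 -1.16] T [-0.041 -0.006  0.047] w 0.0115 j [0.38 0.59 0.1  1.11 0.04 0.59]
total lin [0.0066 0.009  0.0291] twist -0.0017 rows 1 per row [0.0066 0.009  0.0291] -0.0017
```

{"method": "move_arm", "body": {"increments": [{"grip":1,"linear":[0.005,0,0.015],"twist":0},{"grip":1,"linear":[0.002,0.004,0.01],"twist":0},{"grip":1,"linear":[0,0.006,0],"twist":0},{"grip":1,"linear":[0,0.004,0],"twist":0},{"grip":1,"linear":[0,0.002,0],"twist":0}]}}

```text
clock: 30.85
eef_pos: [0.5682, 0.2449, 0.0415]
tool_rot: [-0.695, 0.087, -0.06, 0.711]
ft_force: [0.1, -0.8, -0.6]
grip_width: 0.0114
```

```bash
python3 -c "
from meas import *
tcp()"
```

```text
t30.85 tcp [0.5682 0.2449 0.0415] toolx [ 0.978 -0.207 -0.041] y [-0.036  0.028 -0.999] yawx -11.93 F [ 0.08 -0.76 -0.62] T [-0.086 -0.027 -0.059] w 0.0114 j [0.39 0.6  0.11 1.11 0.04 0.59]
```

{"method": "move_arm", "body": {"increments": [{"grip":0.8,"linear":[0,0,0],"twist":0},{"grip":0.6,"linear":[0,-0.002,0],"twist":0},{"grip":0.5,"linear":[0,-0.002,0],"twist":0},{"grip":0.5,"linear":[0,-0.002,0],"twist":0},{"grip":0.5,"linear":[0,-0.002,0],"twist":0}]}}

```text
clock: 31.35
eef_pos: [0.5696, 0.2456, 0.0449]
tool_rot: [-0.694, 0.086, -0.061, 0.712]
ft_force: [0.9, 0.2, -0.6]
grip_width: 0.0425
```

```bash
python3 -c "
from meas import *
tcp()
for n,near,v in (('scene',(433,322),140),):
    im,D=bot.camera(n); cv2.imwrite('pics/rg.png',im)
    X=cloud(n,D)
    m,c,s=blob(n,im,(8,150,70),(14,255,255),near,45); print(s, c)
    # front edge of handle top: depth points of handle with z>.06
    p=X[m]; p=p[p[:,2]>.061]; d=np.array([.979,-.2036]); a=(p[:,:2]-[.5593,.2478])@d; b=(p[:,:2]-[.5593,.2478])@[.2036,.979]
    print('along',np.percentile(a,[1,99]).round(4),'lat',np.percentile(b,[2,50,98]).round(4),'z',np.percentile(p[:,2],[10,50,90]).round(4))
    im0=cv2.imread('pics/scene0.png');D0=np.load('scene0.npy');X=cloud(n,D0)
    m,c,s=blob(n,im0,(8,150,70),(14,255,255),near,45); print(s, c)
    p=X[m]; p=p[p[:,2]>.061];a=(p[:,:2]-[.5593,.2478])@d; b=(p[:,:2]-[.5593,.2478])@[.2036,.979]
    print('0 along',np.percentile(a,[1,99]).round(4),'lat',np.percentile(b,[2,50,98]).round(4),'z',np.percentile(p[:,2],[10,50,90]).round(4))
"
```

```text
t31.35 tcp [0.5696 0.2456 0.0449] toolx [ 0.978 -0.206 -0.038] y [-0.032  0.029 -0.999] yawx -11.90 F [ 0.94  0.2  -0.61] T [-0.008 -0.076  0.019] w 0.0425 j [0.39 0.6  0.12 1.11 0.04 0.59]
[417 315  20  28 234] [427.64957265 328.74786325]
along [-0.015   0.0372] lat [-0.0094 -0.0016  0.0061] z [0.0637 0.0659 0.0685]
[418 302  32  41 411] [433.5377129  321.54501217]
0 along [-0.0535  0.0361] lat [-0.0084 -0.0009  0.0069] z [0.0638 0.066  0.0679]
```

The fork lies within about 1 mm of its first place. Next I slide forward about 11 mm, go down about 9 mm, and regrip.

{"method": "move_arm", "body": {"increments": [{"grip":0.5,"linear":[0.02,0.005,0],"twist":0.001},{"grip":0.5,"linear":[0.02,0.015,0],"twist":0.001},{"grip":0.5,"linear":[0.012,0.015,0],"twist":0},{"grip":0.5,"linear":[0.003,0.01,0],"twist":0},{"grip":0.5,"linear":[0,0.002,0],"twist":0}]}}

```text
clock: 31.9
eef_pos: [0.5812, 0.2433, 0.034]
tool_rot: [-0.694, 0.088, -0.063, 0.712]
ft_force: [0.6, 0.0, -0.4]
grip_width: 0.0427
```

```bash
python3 -c "
from meas import *
plan([.5808,.2433,.036],-11.75,.05)"
```

```text
t31.90 tcp [0.5812 0.2433 0.034 ] toolx [ 0.977 -0.211 -0.038] y [-0.032  0.029 -0.999] yawx -12.17 F [ 0.58  0.   -0.41] T [-0.078 -0.03  -0.016] w 0.0427 j [0.38 0.62 0.14 1.1  0.04 0.59]
total lin [-0.0025 -0.0097 -0.0001] twist -0.0037 rows 1 per row [-0.0025 -0.0097 -0.0001] -0.0037
```

{"method": "move_arm", "body": {"increments": [{"grip":0.7,"linear":[0,-0.006,0],"twist":-0.004},{"grip":0.85,"linear":[0,-0.004,0],"twist":0},{"grip":1,"linear":[0,-0.002,0],"twist":0},{"grip":1,"linear":[0,-0.002,0],"twist":0},{"grip":1,"linear":[0,-0.002,0],"twist":0}]}}

```text
clock: 32.4
eef_pos: [0.5804, 0.2429, 0.0366]
tool_rot: [-0.695, 0.085, -0.059, 0.712]
ft_force: [-0.3, -0.5, -1.2]
grip_width: 0.0135
```

{"method": "move_arm", "body": {"increments": [{"grip":1,"linear":[0,-0.01,0],"twist":0},{"grip":1,"linear":[0,-0.03,0],"twist":0},{"grip":1,"linear":[0,-0.08,0],"twist":0},{"grip":1,"linear":[0,-0.15,0],"twist":0},{"grip":1,"linear":[0,-0.15,0],"twist":0}]}}

```text
clock: 32.9
eef_pos: [0.579, 0.2389, 0.1178]
tool_rot: [-0.697, 0.089, -0.055, 0.71]
ft_force: [0.6, 0.7, -1.9]
grip_width: 0.0137
```

```bash
sed -i 's/+.008; b=q@e/+GX; b=q@e/; s/^def tilt/import sys\nGX=float(sys.argv[1])\ndef tilt/' tilt.py; python3 tilt.py .022; python3 -c "
from meas import *
plan([.5,-.259,.13],-11.65,.04)"
```

```text
t32.90 tcp [0.579  0.2389 0.1178] toolx [ 0.978 -0.202 -0.05 ] y [-0.046  0.023 -0.999] yawx -11.66 F [ 0.64  0.72 -1.92] T [-0.021 -0.16  -0.024] w 0.0137 j [0.37 0.57 0.27 1.31 0.04 0.57]
blade 444 slope fwd -0.007 left -0.005 z@seat 0.1277 resid 0.0006
washer 0 slope fwd 0.000 left 0.000 z@seat 0.0000 resid nan
t33.20 tcp [0.5786 0.2388 0.1158] toolx [ 0.978 -0.202 -0.051] y [-0.047  0.023 -0.999] yawx -11.66 F [-0.25 -0.5  -1.3 ] T [-0.046 -0.038 -0.016] w 0.0141 j [0.37 0.57 0.26 1.3  0.04 0.57]
total lin [ 0.1146 -0.1098 -2.5159] twist -0.0001 rows 13 per row [ 0.0088 -0.0084 -0.1935] -0.0
  ret = _var(a, axis=axis, dtype=dtype, out=out, ddof=ddof,
  arrmean = um.true_divide(arrmean, div, out=arrmean,
  ret = ret.dtype.type(ret / rcount)
```

{"method": "move_arm", "body": {"increments": [{"grip":1,"linear":[0.006,-0.02,-0.08],"twist":0},{"grip":1,"linear":[0.009,-0.015,-0.16],"twist":0},{"grip":1,"linear":[0.009,-0.01,-0.2],"twist":0},{"grip":1,"linear":[0.009,-0.008,-0.2],"twist":0},{"grip":1,"linear":[0.009,-0.008,-0.2],"twist":0}]}}

```text
clock: 33.7
eef_pos: [0.5478, 0.0683, 0.1187]
tool_rot: [-0.699, 0.09, -0.047, 0.708]
ft_force: [1.1, -1.3, -1.8]
grip_width: 0.0135
```

{"method": "move_arm", "body": {"increments": [{"grip":1,"linear":[0.009,-0.008,-0.2],"twist":0},{"grip":1,"linear":[0.009,-0.008,-0.2],"twist":0},{"grip":1,"linear":[0.009,-0.008,-0.2],"twist":0},{"grip":1,"linear":[0.009,-0.008,-0.2],"twist":0},{"grip":1,"linear":[0.009,-0.008,-0.2],"twist":0}]}}

```text
clock: 34.2
eef_pos: [0.5087, -0.1413, 0.1205]
tool_rot: [-0.699, 0.095, -0.044, 0.707]
ft_force: [1.0, -1.0, -2.1]
grip_width: 0.014
```

{"method": "move_arm", "body": {"increments": [{"grip":1,"linear":[0.009,-0.008,-0.2],"twist":0},{"grip":1,"linear":[0.009,-0.008,-0.17],"twist":0},{"grip":1,"linear":[0.005,-0.005,-0.1],"twist":0},{"grip":1,"linear":[0,-0.003,-0.02],"twist":0},{"grip":1,"linear":[0,-0.003,0],"twist":0}]}}

```text
clock: 34.7
eef_pos: [0.4842, -0.2493, 0.1208]
tool_rot: [-0.698, 0.103, -0.044, 0.707]
ft_force: [0.2, 0.4, -2.2]
grip_width: 0.0136
```

```bash
python3 -c "
from meas import *
plan([.5015,-.2595,.1],-11.65,.02)"
```

```text
t34.70 tcp [ 0.4842 -0.2493  0.1208] toolx [ 0.975 -0.206 -0.084] y [-0.082  0.021 -0.996] yawx -11.94 F [ 0.17  0.42 -2.2 ] T [-0.008 -0.154  0.046] w 0.0136 j [-0.46  0.45  0.07  1.28 -0.02 -0.26]
total lin [ 0.1036  0.0957 -0.0322] twist -0.0025 rows 2 per row [ 0.0518  0.0478 -0.0161] -0.0013
```

{"method": "move_arm", "body": {"increments": [{"grip":1,"linear":[0.02,0.01,-0.006],"twist":-0.002},{"grip":1,"linear":[0.03,0.02,-0.01],"twist":0},{"grip":1,"linear":[0.03,0.02,-0.01],"twist":0},{"grip":1,"linear":[0.02,0.01,-0.005],"twist":0},{"grip":1,"linear":[0,-0.002,0],"twist":0}]}}

```text
clock: 35.2
eef_pos: [0.503, -0.2558, 0.105]
tool_rot: [-0.698, 0.1, -0.04, 0.708]
ft_force: [-0.3, 0.6, -1.3]
grip_width: 0.0139
```

```bash
cat > slot.py <<'E'
from meas import *
# blade edges in a frame at the scene-camera stud tip, along the fork
o,M=tcp(); im,D=bot.camera('scene'); X=cloud('scene',D); hsv=cv2.cvtColor(im,cv2.COLOR_BGR2HSV)
d=M[:2,0]/np.linalg.norm(M[:2,0]); e=np.array([-d[1],d[0]]); q=X[...,:2]-[.5523,-.2679]; a=q@d*1000; b=q@e*1000
m=(cv2.inRange(hsv,(60,0,90),(130,45,255))>0)&(abs(X[...,2]-o['eef_pos'][2]-.007)<.012)&(abs(a)<70)&(abs(b)<45)
for a0 in range(-35,40,6):
    k=m&(abs(a-a0)<3); 
    if k.sum()>3: s=np.sort(b[k]); g=np.diff(s); i=g.argmax(); print(a0,k.sum(),"b %.1f..%.1f gap %.1f..%.1f"%(s[0],s[-1],s[i],s[i+1]),"z %.4f"%np.median(X[k][:,2]))
E
python3 slot.py
```

```text
t35.20 tcp [ 0.503  -0.2558  0.105 ] toolx [ 0.977 -0.196 -0.087] y [-0.084  0.023 -0.996] yawx -11.36 F [-0.3   0.58 -1.34] T [-0.068 -0.1    0.03 ] w 0.0139 j [-0.46  0.5   0.11  1.27 -0.02 -0.26]
-35 57 b -24.8..28.6 gap -0.2..4.5 z 0.1122
-29 61 b -24.3..29.9 gap -20.2..-16.6 z 0.1118
-23 67 b -24.6..27.3 gap -22.8..-19.5 z 0.1115
-17 66 b -26.3..27.8 gap -1.3..1.5 z 0.1111
-11 66 b -25.0..26.5 gap 15.8..18.3 z 0.1112
-5 29 b -25.0..27.8 gap -13.7..14.6 z 0.1103
1 34 b -24.1..28.6 gap -11.6..15.9 z 0.1105
7 28 b -22.9..30.0 gap -13.2..17.2 z 0.1104
13 38 b -26.2..27.7 gap -13.4..16.2 z 0.1099
19 33 b -25.5..27.5 gap -14.6..18.0 z 0.1094
25 29 b -24.6..26.7 gap -13.1..16.8 z 0.1097
31 27 b -25.0..27.7 gap -13.7..15.9 z 0.1095
37 5 b -24.8..25.7 gap -16.1..25.7 z 0.1103
```

{"method": "move_arm", "body": {"increments": [{"grip":1,"linear":[0,0.04,-0.003],"twist":-0.002},{"grip":1,"linear":[0,0.05,-0.003],"twist":-0.001},{"grip":1,"linear":[0,0.05,-0.003],"twist":0},{"grip":1,"linear":[0,0.04,-0.002],"twist":0},{"grip":1,"linear":[0,0.01,0],"twist":0}]}}

```text
clock: 35.75
eef_pos: [0.4985, -0.2563, 0.0641]
tool_rot: [-0.698, 0.098, -0.037, 0.709]
ft_force: [0.4, 0.4, -1.6]
grip_width: 0.0136
```

```bash
python3 slot.py; python3 tilt.py .022
```

```text
t35.75 tcp [ 0.4985 -0.2563  0.0641] toolx [ 0.978 -0.189 -0.088] y [-0.085  0.024 -0.996] yawx -10.93 F [ 0.35  0.36 -1.61] T [ 0.002 -0.051 -0.052] w 0.0136 j [-0.46  0.52  0.04  1.18 -0.02 -0.27]
-35 56 b -26.0..27.3 gap -19.3..-15.4 z 0.0707
-29 63 b -26.1..27.6 gap -24.3..-20.6 z 0.0707
-23 63 b -24.8..26.3 gap 0.2..3.8 z 0.0704
-17 58 b -25.4..26.2 gap 9.9..12.6 z 0.0705
-11 34 b -24.6..26.7 gap -6.1..6.1 z 0.0700
-5 28 b -24.6..24.8 gap -16.4..2.5 z 0.0692
1 50 b -27.1..24.0 gap -15.5..-2.4 z 0.0695
7 31 b -25.8..24.9 gap -13.0..-0.2 z 0.0690
13 26 b -27.5..23.0 gap -15.6..16.0 z 0.0684
19 25 b -26.2..24.8 gap -13.8..16.1 z 0.0691
25 32 b -26.0..25.7 gap -15.0..14.6 z 0.0677
31 10 b -26.5..22.7 gap -13.6..17.0 z 0.0673
t35.80 tcp [ 0.4985 -0.2563  0.0641] toolx [ 0.978 -0.189 -0.088] y [-0.085  0.024 -0.996] yawx -10.93 F [ 0.08  0.35 -1.78] T [-0.011 -0.087 -0.027] w 0.0136 j [-0.46  0.52  0.04  1.18 -0.02 -0.27]
blade 251 slope fwd -0.046 left -0.014 z@seat 0.0706 resid 0.0007
washer 90 slope fwd 0.005 left -0.003 z@seat 0.0536 resid 0.0008
```

{"method": "move_arm", "body": {"increments": [{"grip":1,"linear":[0.001,0.02,0],"twist":0},{"grip":1,"linear":[0.001,0.015,0],"twist":0},{"grip":1,"linear":[0,0.005,0],"twist":0},{"grip":1,"linear":[0,0.004,0],"twist":0},{"grip":1,"linear":[0,0.004,0],"twist":0}]}}

```text
clock: 36.6
eef_pos: [0.5005, -0.2571, 0.0568]
tool_rot: [-0.699, 0.096, -0.039, 0.708]
ft_force: [0.3, -0.0, -2.2]
grip_width: 0.0137
```

{"method": "move_arm", "body": {"increments": [{"grip":1,"linear":[0,0.004,0],"twist":0},{"grip":1,"linear":[0,0.004,0],"twist":0},{"grip":1,"linear":[0,0.004,0],"twist":0},{"grip":1,"linear":[0,0.004,0],"twist":0},{"grip":1,"linear":[0,0.004,0],"twist":0}]}}

```text
clock: 37.1
eef_pos: [0.5002, -0.257, 0.0525]
tool_rot: [-0.699, 0.096, -0.039, 0.708]
ft_force: [0.3, 0.0, -0.7]
grip_width: 0.0137
```

```bash
python3 tilt.py .022
```

```text
t37.10 tcp [ 0.5002 -0.257   0.0525] toolx [ 0.979 -0.189 -0.082] y [-0.079  0.021 -0.997] yawx -10.92 F [ 0.28  0.01 -0.69] T [ 0.04  -0.132  0.015] w 0.0137 j [-0.46  0.53  0.03  1.14 -0.02 -0.27]
blade 254 slope fwd -0.044 left -0.020 z@seat 0.0580 resid 0.0008
washer 63 slope fwd 0.003 left -0.005 z@seat 0.0537 resid 0.0007
```

{"method": "move_arm", "body": {"increments": [{"grip":1,"linear":[0,0.004,0],"twist":0},{"grip":1,"linear":[0,0.004,0],"twist":0},{"grip":1,"linear":[0,0.004,0],"twist":0},{"grip":1,"linear":[0,0.004,0],"twist":0},{"grip":1,"linear":[0,0.004,0],"twist":0}]}}

```text
clock: 37.9
eef_pos: [0.4999, -0.2571, 0.0501]
tool_rot: [-0.699, 0.096, -0.039, 0.708]
ft_force: [-1.2, -0.0, 2.3]
grip_width: 0.0137
```

```bash
python3 tilt.py .022
```

```text
t37.90 tcp [ 0.4999 -0.2571  0.0501] toolx [ 0.979 -0.189 -0.081] y [-0.078  0.02  -0.997] yawx -10.92 F [-1.21 -0.    2.25] T [ 0.132  0.133 -0.006] w 0.0137 j [-0.47  0.53  0.02  1.14 -0.02 -0.27]
blade 265 slope fwd -0.027 left -0.013 z@seat 0.0566 resid 0.0007
washer 81 slope fwd -0.003 left 0.002 z@seat 0.0527 resid 0.0007
```

{"method": "move_arm", "body": {"increments": [{"grip":1,"linear":[0,0.004,0],"twist":0},{"grip":1,"linear":[0,0.004,0],"twist":0},{"grip":1,"linear":[0,0.004,0],"twist":0},{"grip":1,"linear":[0,0.004,0],"twist":0},{"grip":1,"linear":[0,0.004,0],"twist":0}]}}

```text
clock: 38.7
eef_pos: [0.4999, -0.2571, 0.0456]
tool_rot: [-0.699, 0.095, -0.039, 0.708]
ft_force: [-1.0, -0.3, 2.8]
grip_width: 0.0135
```

```bash
sed -i 's/k=6/k=3/' tilt.py; python3 tilt.py .022
```

```text
t38.70 tcp [ 0.4999 -0.2571  0.0456] toolx [ 0.979 -0.189 -0.08 ] y [-0.078  0.02  -0.997] yawx -10.92 F [-1.05 -0.25  2.76] T [0.1   0.035 0.068] w 0.0135 j [-0.47  0.54  0.02  1.13 -0.02 -0.27]
blade 260 slope fwd -0.025 left -0.010 z@seat 0.0522 resid 0.0011
washer 76 slope fwd -0.003 left 0.009 z@seat 0.0483 resid 0.0011
```

{"method": "move_arm", "body": {"increments": [{"grip":1,"linear":[0,0.003,0],"twist":0},{"grip":1,"linear":[0,0.003,0],"twist":0},{"grip":1,"linear":[0,0.003,0],"twist":0},{"grip":1,"linear":[0,0.003,0],"twist":0},{"grip":1,"linear":[0,0.003,0],"twist":0}]}}

```text
clock: 39.35
eef_pos: [0.4998, -0.2571, 0.0426]
tool_rot: [-0.699, 0.095, -0.039, 0.708]
ft_force: [-1.3, 0.6, 2.9]
grip_width: 0.0138
```

```bash
python3 tilt.py .022
```

```text
t39.35 tcp [ 0.4998 -0.2571  0.0426] toolx [ 0.979 -0.189 -0.08 ] y [-0.078  0.02  -0.997] yawx -10.92 F [-1.31  0.58  2.94] T [ 0.115 -0.022  0.022] w 0.0138 j [-0.47  0.54  0.01  1.12 -0.02 -0.27]
blade 257 slope fwd -0.028 left -0.012 z@seat 0.0493 resid 0.0010
washer 79 slope fwd -0.025 left 0.001 z@seat 0.0453 resid 0.0010
```

{"method": "move_arm", "body": {"increments": [{"grip":1,"linear":[0,0.002,0],"twist":0},{"grip":1,"linear":[0,0.002,0],"twist":0},{"grip":1,"linear":[0,0.002,0],"twist":0},{"grip":1,"linear":[0,0.002,0],"twist":0},{"grip":1,"linear":[0,0.002,0],"twist":0}]}}

```text
clock: 40.0
eef_pos: [0.4998, -0.2571, 0.0406]
tool_rot: [-0.699, 0.095, -0.039, 0.708]
ft_force: [-1.1, 0.5, 3.2]
grip_width: 0.0139
```

```bash
python3 tilt.py .022
```

```text
t40.00 tcp [ 0.4998 -0.2571  0.0406] toolx [ 0.979 -0.189 -0.08 ] y [-0.077  0.02  -0.997] yawx -10.92 F [-1.1   0.52  3.23] T [ 0.147 -0.019  0.017] w 0.0139 j [-0.47  0.54  0.01  1.11 -0.02 -0.27]
blade 241 slope fwd -0.017 left -0.011 z@seat 0.0475 resid 0.0011
washer 78 slope fwd -0.003 left 0.031 z@seat 0.0435 resid 0.0010
```

{"method": "move_arm", "body": {"increments": [{"grip":1,"linear":[0,0.002,0],"twist":0},{"grip":1,"linear":[0,0.002,0],"twist":0},{"grip":1,"linear":[0,0.002,0],"twist":0},{"grip":1,"linear":[0,0.002,0],"twist":0},{"grip":1,"linear":[0,0.002,0],"twist":0}]}}

```text
clock: 40.65
eef_pos: [0.4995, -0.2571, 0.0394]
tool_rot: [-0.699, 0.095, -0.039, 0.708]
ft_force: [-1.2, 1.6, 6.0]
grip_width: 0.0139
```

```bash
python3 tilt.py .022
```

```text
t40.65 tcp [ 0.4995 -0.2571  0.0394] toolx [ 0.979 -0.189 -0.08 ] y [-0.077  0.02  -0.997] yawx -10.92 F [-1.19  1.62  5.96] T [0.18  0.173 0.073] w 0.0139 j [-0.47  0.54  0.01  1.11 -0.02 -0.27]
blade 243 slope fwd -0.004 left -0.019 z@seat 0.0471 resid 0.0010
washer 82 slope fwd -0.002 left 0.026 z@seat 0.0429 resid 0.0011
```

Home stop felt: 7.7 N and rising, blade and washer flat. Now small steps towards 13 N.

{"method": "move_arm", "body": {"increments": [{"grip":1,"linear":[0,0.002,0],"twist":0},{"grip":1,"linear":[0,0.002,0],"twist":0},{"grip":1,"linear":[0,0.001,0],"twist":0},{"grip":1,"linear":[0,0.001,0],"twist":0},{"grip":1,"linear":[0,0.001,0],"twist":0}]}}

```text
clock: 41.3
eef_pos: [0.4997, -0.2571, 0.0395]
tool_rot: [-0.699, 0.095, -0.04, 0.708]
ft_force: [-1.2, 1.4, 4.0]
grip_width: 0.0138
```

```bash
python3 tilt.py .022
```

```text
t41.30 tcp [ 0.4997 -0.2571  0.0395] toolx [ 0.979 -0.189 -0.078] y [-0.076  0.019 -0.997] yawx -10.92 F [-1.18  1.42  4.04] T [0.181 0.202 0.004] w 0.0138 j [-0.47  0.54  0.    1.11 -0.02 -0.27]
blade 255 slope fwd -0.008 left -0.012 z@seat 0.0471 resid 0.0010
washer 80 slope fwd 0.012 left -0.007 z@seat 0.0431 resid 0.0010
```

{"method": "move_arm", "body": {"increments": [{"grip":1,"linear":[0,0.002,0],"twist":0},{"grip":1,"linear":[0,0.003,0],"twist":0},{"grip":1,"linear":[0,0.003,0],"twist":0},{"grip":1,"linear":[0,0.003,0],"twist":0},{"grip":1,"linear":[0,0.003,0],"twist":0}]}}

```text
clock: 41.95
eef_pos: [0.4994, -0.2572, 0.0389]
tool_rot: [-0.699, 0.094, -0.04, 0.707]
ft_force: [-2.2, 1.4, 7.8]
grip_width: 0.0136
```

```bash
python3 -c "
from meas import *
tcp()"
```

```text
t41.95 tcp [ 0.4994 -0.2572  0.0389] toolx [ 0.979 -0.189 -0.077] y [-0.075  0.019 -0.997] yawx -10.91 F [-2.16  1.44  7.77] T [0.266 0.304 0.032] w 0.0136 j [-0.47  0.54  0.    1.11 -0.02 -0.27]
```

{"method": "move_arm", "body": {"increments": [{"grip":1,"linear":[0,0.003,0],"twist":0},{"grip":1,"linear":[0,0.004,0],"twist":0},{"grip":1,"linear":[0,0.004,0],"twist":0},{"grip":1,"linear":[0,0.004,0],"twist":0},{"grip":1,"linear":[0,0.004,0],"twist":0}]}}

```text
clock: 42.45
eef_pos: [0.4993, -0.2572, 0.0387]
tool_rot: [-0.699, 0.094, -0.041, 0.707]
ft_force: [-3.0, 1.3, 9.3]
grip_width: 0.0134
```

```bash
python3 -c "
from meas import *
tcp()"
```

```text
t42.45 tcp [ 0.4993 -0.2572  0.0387] toolx [ 0.979 -0.189 -0.075] y [-0.073  0.018 -0.997] yawx -10.90 F [-3.03  1.31  9.35] T [0.305 0.386 0.065] w 0.0134 j [-0.47  0.54 -0.    1.1  -0.02 -0.27]
```

{"method": "move_arm", "body": {"increments": [{"grip":1,"linear":[0,0.004,0],"twist":0},{"grip":1,"linear":[0,0.005,0],"twist":0},{"grip":1,"linear":[0,0.005,0],"twist":0},{"grip":1,"linear":[0,0.005,0],"twist":0},{"grip":1,"linear":[0,0.005,0],"twist":0}]}}

```text
clock: 42.95
eef_pos: [0.4992, -0.2572, 0.0384]
tool_rot: [-0.7, 0.092, -0.042, 0.707]
ft_force: [-2.8, 0.6, 11.1]
grip_width: 0.0135
```

```bash
python3 tilt.py .022
```

```text
t42.95 tcp [ 0.4992 -0.2572  0.0384] toolx [ 0.979 -0.189 -0.072] y [-0.07   0.017 -0.997] yawx -10.90 F [-2.84  0.57 11.14] T [0.363 0.46  0.029] w 0.0135 j [-0.47  0.54 -0.01  1.1  -0.02 -0.28]
blade 240 slope fwd 0.012 left -0.014 z@seat 0.0470 resid 0.0010
washer 72 slope fwd 0.020 left -0.009 z@seat 0.0432 resid 0.0011
```

Push reads 12.8 N with the collar on its stop and the washer flat. Unloading straight up.

{"method": "move_arm", "body": {"increments": [{"grip":1,"linear":[0,-0.005,0],"twist":0},{"grip":1,"linear":[0,-0.01,0],"twist":0},{"grip":1,"linear":[-0.002,-0.02,0],"twist":0},{"grip":1,"linear":[-0.004,-0.04,0],"twist":0},{"grip":1,"linear":[-0.004,-0.04,0],"twist":0}]}}

```text
clock: 43.6
eef_pos: [0.4976, -0.2564, 0.0594]
tool_rot: [-0.699, 0.094, -0.04, 0.708]
ft_force: [-0.1, -0.2, -1.0]
grip_width: 0.0139
```

```bash
python3 slot.py|cut -c1-150; python3 tilt.py .022
```

```text
t43.60 tcp [ 0.4976 -0.2564  0.0594] toolx [ 0.979 -0.188 -0.077] y [-0.075  0.019 -0.997] yawx -10.89 F [-0.1  -0.16 -0.98] T [-0.034 -0.016  0.04 ] 
-35 61 b -26.4..27.2 gap -4.9..-1.9 z 0.0666
-29 58 b -25.6..27.0 gap 14.2..17.8 z 0.0665
-23 61 b -27.1..27.0 gap -25.8..-21.9 z 0.0660
-17 65 b -25.9..27.3 gap 17.8..21.4 z 0.0659
-11 26 b -25.2..27.6 gap -14.2..8.2 z 0.0653
-5 34 b -24.8..25.6 gap -14.7..2.4 z 0.0656
1 57 b -24.8..25.4 gap -15.6..-3.0 z 0.0657
7 32 b -24.9..24.8 gap -14.3..1.0 z 0.0644
13 28 b -24.5..27.8 gap -14.9..15.4 z 0.0651
19 25 b -27.2..25.6 gap -14.1..17.4 z 0.0647
25 34 b -28.2..27.4 gap -14.4..15.8 z 0.0644
31 8 b -24.2..24.5 gap -14.7..16.9 z 0.0643
t43.65 tcp [ 0.4984 -0.2569  0.0609] toolx [ 0.979 -0.188 -0.075] y [-0.073  0.018 -0.997] yawx -10.89 F [-0.35  0.4  -0.04] T [-0.01  -0.14  -0.026] w 0.0140 j [-0.47  0.52  0.02  1.15 -0.02 -0.28]
blade 270 slope fwd -0.035 left -0.021 z@seat 0.0664 resid 0.0010
washer 97 slope fwd 0.007 left -0.006 z@seat 0.0430 resid 0.0011
```

{"method": "move_arm", "body": {"increments": [{"grip":1,"linear":[-0.005,-0.06,0],"twist":0},{"grip":1,"linear":[-0.008,-0.1,0],"twist":0},{"grip":1,"linear":[-0.008,-0.12,0],"twist":0.004},{"grip":1,"linear":[-0.005,-0.1,0],"twist":0.004},{"grip":1,"linear":[0,-0.02,0.02],"twist":0}]}}

```text
clock: 44.3
eef_pos: [0.4981, -0.2528, 0.143]
tool_rot: [-0.698, 0.101, -0.045, 0.707]
ft_force: [0.0, 0.3, -0.6]
grip_width: 0.0137
```

```bash
python3 -c "
from meas import *
plan([.5808,.2433,.13],-11.65,.04)"
```

```text
t44.30 tcp [ 0.4981 -0.2528  0.143 ] toolx [ 0.975 -0.205 -0.079] y [-0.077  0.02  -0.997] yawx -11.88 F [ 0.04  0.25 -0.55] T [-0.037 -0.162  0.033] w 0.0137 j [-0.46  0.45  0.15  1.34 -0.02 -0.25]
total lin [-0.1008  0.0833  2.5121] twist -0.002 rows 13 per row [-0.0078  0.0064  0.1932] -0.0002
```

{"method": "move_arm", "body": {"increments": [{"grip":1,"linear":[-0.003,-0.002,0.05],"twist":0},{"grip":1,"linear":[-0.005,-0.002,0.1],"twist":0},{"grip":1,"linear":[-0.005,-0.002,0.12],"twist":0},{"grip":1,"linear":[-0.005,-0.002,0.12],"twist":0},{"grip":1,"linear":[-0.005,-0.002,0.12],"twist":0}]}}

```text
clock: 44.8
eef_pos: [0.5135, -0.148, 0.1432]
tool_rot: [-0.698, 0.103, -0.046, 0.707]
ft_force: [0.4, -0.4, -2.6]
grip_width: 0.0134
```

{"method": "move_arm", "body": {"increments": [{"grip":1,"linear":[-0.005,-0.002,0.12],"twist":0},{"grip":1,"linear":[-0.005,-0.002,0.12],"twist":0},{"grip":1,"linear":[-0.005,-0.002,0.12],"twist":0},{"grip":1,"linear":[-0.005,-0.002,0.12],"twist":0},{"grip":1,"linear":[-0.005,-0.002,0.12],"twist":0}]}}

```text
clock: 45.3
eef_pos: [0.5294, -0.0199, 0.1403]
tool_rot: [-0.697, 0.106, -0.04, 0.708]
ft_force: [1.0, -0.6, -1.2]
grip_width: 0.0132
```

{"method": "move_arm", "body": {"increments": [{"grip":1,"linear":[-0.005,-0.002,0.12],"twist":0},{"grip":1,"linear":[-0.005,-0.002,0.12],"twist":0},{"grip":1,"linear":[-0.005,-0.002,0.12],"twist":0},{"grip":1,"linear":[-0.005,-0.002,0.12],"twist":0},{"grip":1,"linear":[-0.005,-0.002,0.12],"twist":0}]}}

```text
clock: 45.8
eef_pos: [0.5438, 0.1075, 0.1373]
tool_rot: [-0.698, 0.109, -0.035, 0.707]
ft_force: [0.1, 0.3, -1.4]
grip_width: 0.0139
```

```bash
python3 -c "
from meas import *
plan([.5808,.2433,.1],-11.65,.03)"
```

```text
t45.80 tcp [0.5438 0.1075 0.1373] toolx [ 0.974 -0.201 -0.106] y [-0.103  0.024 -0.994] yawx -11.69 F [ 0.13  0.28 -1.45] T [-0.031 -0.208  0.012] w 0.0139 j [0.17 0.47 0.15 1.35 0.04 0.37]
total lin [0.0633 0.1826 0.7019] twist -0.0003 rows 5 per row [0.0127 0.0365 0.1404] -0.0001
```

{"method": "move_arm", "body": {"increments": [{"grip":1,"linear":[0.01,0,0.12],"twist":0},{"grip":1,"linear":[0.01,0,0.12],"twist":0},{"grip":1,"linear":[0.01,0,0.12],"twist":0},{"grip":1,"linear":[0.01,0.01,0.12],"twist":0},{"grip":1,"linear":[0.01,0.02,0.1],"twist":0}]}}

```text
clock: 46.3
eef_pos: [0.5706, 0.2279, 0.1243]
tool_rot: [-0.699, 0.111, -0.029, 0.706]
ft_force: [0.2, -0.2, -1.2]
grip_width: 0.0135
```

{"method": "move_arm", "body": {"increments": [{"grip":1,"linear":[0.01,0.03,0.04],"twist":0},{"grip":1,"linear":[0.01,0.03,0.02],"twist":0},{"grip":1,"linear":[0.004,0.03,0],"twist":0},{"grip":1,"linear":[0,0.02,0],"twist":0},{"grip":1,"linear":[0,0,0],"twist":0}]}}

```text
clock: 46.8
eef_pos: [0.571, 0.2407, 0.095]
tool_rot: [-0.7, 0.113, -0.025, 0.704]
ft_force: [0.3, -0.2, -1.1]
grip_width: 0.0134
```

```bash
python3 tilt.py .022 2>/dev/null; python3 -c "
from meas import *
plan([.5808,.2433,.04],-11.65,.03)"
```

```text
t46.80 tcp [0.571  0.2407 0.095 ] toolx [ 0.973 -0.193 -0.124] y [-0.123  0.017 -0.992] yawx -11.23 F [ 0.27 -0.16 -1.05] T [-0.053 -0.177  0.013] w 0.0134 j [0.37 0.63 0.31 1.36 0.06 0.56]
blade 487 slope fwd -0.083 left -0.022 z@seat 0.0987 resid 0.0009
washer 0 slope fwd 0.000 left 0.000 z@seat 0.0000 resid nan
t46.95 tcp [0.572  0.2411 0.0964] toolx [ 0.974 -0.193 -0.122] y [-0.12   0.018 -0.993] yawx -11.22 F [-0.49  0.5  -0.6 ] T [-0.057 -0.146 -0.048] w 0.0136 j [0.37 0.63 0.32 1.36 0.06 0.56]
total lin [0.0751 0.2747 0.021 ] twist 0.0037 rows 2 per row [0.0376 0.1373 0.0105] 0.0019
```

{"method": "move_arm", "body": {"increments": [{"grip":1,"linear":[0.018,0.05,0.006],"twist":0.003},{"grip":1,"linear":[0.018,0.06,0.006],"twist":0},{"grip":1,"linear":[0.015,0.06,0.005],"twist":0},{"grip":1,"linear":[0.01,0.04,0.003],"twist":0},{"grip":1,"linear":[0.003,0.015,0],"twist":0}]}}

```text
clock: 47.45
eef_pos: [0.5817, 0.2427, 0.0474]
tool_rot: [-0.7, 0.114, -0.03, 0.705]
ft_force: [0.4, 0.9, -1.1]
grip_width: 0.0134
```

```bash
python3 -c "
from meas import *
plan([.5808,.2433,.037],-11.65,.03)"
```

```text
t47.45 tcp [0.5817 0.2427 0.0474] toolx [ 0.972 -0.201 -0.119] y [-0.118  0.02  -0.993] yawx -11.70 F [ 0.35  0.87 -1.15] T [-0.038 -0.164  0.   ] w 0.0134 j [0.36 0.68 0.28 1.27 0.06 0.56]
total lin [0.0011 0.0525 0.0024] twist -0.0004 rows 1 per row [0.0011 0.0525 0.0024] -0.0004
```

{"method": "move_arm", "body": {"increments": [{"grip":1,"linear":[0.003,0.015,0.001],"twist":0},{"grip":1,"linear":[0.002,0.015,0],"twist":0},{"grip":1,"linear":[0.001,0.008,0],"twist":0},{"grip":1,"linear":[0,0.006,0],"twist":0},{"grip":1,"linear":[0,0.006,0],"twist":0}]}}

```text
clock: 47.95
eef_pos: [0.5812, 0.2427, 0.0381]
tool_rot: [-0.7, 0.114, -0.029, 0.705]
ft_force: [-2.3, -1.8, 4.7]
grip_width: 0.0139
```

```bash
python3 tilt.py .022 2>/dev/null
```

```text
t47.95 tcp [0.5812 0.2427 0.0381] toolx [ 0.972 -0.201 -0.12 ] y [-0.118  0.019 -0.993] yawx -11.69 F [-2.32 -1.85  4.67] T [-0.296  0.439  0.032] w 0.0139 j [0.36 0.69 0.27 1.25 0.06 0.56]
blade 444 slope fwd -0.059 left -0.021 z@seat 0.0426 resid 0.0010
washer 0 slope fwd 0.000 left 0.000 z@seat 0.0000 resid nan
```

{"method": "move_arm", "body": {"increments": [{"grip":1,"linear":[0.001,0.007,0],"twist":0},{"grip":1,"linear":[0.001,0.007,0],"twist":0},{"grip":1,"linear":[0.001,0.007,0],"twist":0},{"grip":1,"linear":[0.001,0.007,0],"twist":0},{"grip":1,"linear":[0.001,0.007,0],"twist":0}]}}

```text
clock: 48.6
eef_pos: [0.5812, 0.2427, 0.0378]
tool_rot: [-0.699, 0.113, -0.03, 0.706]
ft_force: [-2.8, -2.2, 7.1]
grip_width: 0.0137
```

```bash
python3 tilt.py .022 2>/dev/null
```

```text
t48.60 tcp [0.5812 0.2427 0.0378] toolx [ 0.973 -0.201 -0.117] y [-0.115  0.021 -0.993] yawx -11.68 F [-2.79 -2.23  7.13] T [-0.337  0.64   0.016] w 0.0137 j [0.36 0.69 0.26 1.24 0.06 0.56]
blade 457 slope fwd -0.054 left -0.012 z@seat 0.0426 resid 0.0010
washer 0 slope fwd 0.000 left 0.000 z@seat 0.0000 resid nan
```

{"method": "move_arm", "body": {"increments": [{"grip":1,"linear":[0,0,0],"twist":0},{"grip":0.84,"linear":[0,0,0],"twist":0},{"grip":0.8,"linear":[0,-0.002,0],"twist":0},{"grip":0.6,"linear":[0,-0.002,0],"twist":0},{"grip":0.4,"linear":[0,-0.002,0],"twist":0}]}}

```text
clock: 49.25
eef_pos: [0.5827, 0.2433, 0.0391]
tool_rot: [-0.698, 0.112, -0.031, 0.706]
ft_force: [0.0, 0.4, 0.2]
grip_width: 0.0449
```

{"method": "move_arm", "body": {"increments": [{"grip":0.2,"linear":[0,-0.002,0],"twist":0},{"grip":0,"linear":[0,-0.002,0],"twist":0},{"grip":0,"linear":[0,-0.002,0],"twist":0},{"grip":0,"linear":[0,-0.002,0],"twist":0},{"grip":0,"linear":[0,-0.002,0],"twist":0}]}}

```text
clock: 49.75
eef_pos: [0.583, 0.2435, 0.0409]
tool_rot: [-0.698, 0.112, -0.031, 0.706]
ft_force: [0.1, -0.3, 0.4]
grip_width: 0.0854
```

```bash
python3 tilt.py .022 2>/dev/null
```

```text
t49.75 tcp [0.583  0.2435 0.0409] toolx [ 0.973 -0.201 -0.114] y [-0.112  0.023 -0.993] yawx -11.65 F [ 0.11 -0.3   0.42] T [-0.003 -0.164 -0.054] w 0.0854 j [0.36 0.69 0.27 1.25 0.06 0.56]
blade 443 slope fwd 0.001 left 0.002 z@seat 0.0439 resid 0.0009
washer 0 slope fwd 0.000 left 0.000 z@seat 0.0000 resid nan
```

The fork lies flat on its stand. Backing the open gripper off upward.

{"method": "move_arm", "body": {"increments": [{"grip":0,"linear":[0,-0.05,0],"twist":0},{"grip":0,"linear":[0,-0.1,0],"twist":0},{"grip":0,"linear":[0,-0.2,0],"twist":0},{"grip":0,"linear":[0,-0.24,0],"twist":0},{"grip":0,"linear":[0,-0.24,0],"twist":0}]}}

```text
clock: 50.4
eef_pos: [0.5968, 0.2379, 0.2039]
tool_rot: [-0.701, 0.118, -0.025, 0.703]
ft_force: [1.0, 0.2, 0.2]
grip_width: 0.0852
```

{"method": "move_arm", "body": {"increments": [{"grip":0,"linear":[-0.2,-0.08,-0.1],"twist":0},{"grip":0,"linear":[-0.2,-0.08,-0.1],"twist":0},{"grip":0,"linear":[-0.2,-0.05,-0.1],"twist":0},{"grip":0,"linear":[-0.1,-0.02,-0.1],"twist":0},{"grip":0,"linear":[0,-0.005,0],"twist":0}]}}

```text
clock: 50.9
eef_pos: [0.457, 0.1887, 0.2808]
tool_rot: [-0.697, 0.109, -0.034, 0.708]
ft_force: [0.4, 0.5, 0.2]
grip_width: 0.0855
```

```bash
python3 - <<'E'
from meas import *
tcp()
ims={}
for n,h,w in(("top",(231,235),(423,238)),("scene",(433,322),(198,228))):
    im,D=bot.camera(n); ims[n]=im; X=cloud(n,D)
    m,c,s=blob(n,im,(9,150,200 if n=="top" else 150),(14,255,255),h,45); v,u=np.where(m)
    cc,sz,e=axis(ray(n,np.c_[u,v],.068)); print(n,"handle",s,cc.round(4),sz.round(1),e.round(3),"z",np.median(X[m][:,2]).round(4))
    washer(n,im,D,w,.0455,16)
a=cv2.resize(ims["top"][170:290,190:490],None,fx=2.6,fy=2.6); b=cv2.resize(ims["scene"][180:400,150:480],None,fx=780/330,fy=1.3); cv2.imwrite("pics/fin.png",np.vstack([a,b[:, :780]]))
E
```

```text
t50.90 tcp [0.457  0.1887 0.2808] toolx [ 0.974 -0.2   -0.107] y [-0.104  0.026 -0.994] yawx -11.63 F [0.43 0.5  0.25] T [-0.034 -0.143 -0.017] w 0.0855 j [0.35 0.29 0.26 1.63 0.06 0.55]Traceback (most recent call last):
  File "<stdin>", line 6, in <module>
  File "meas.py", line 6, in blob
    i=1+np.argmax(s[1:,4]); return l==i,c[i],s[i]
        ~~~~~~~~~^^^^^^^^^
    return _wrapfunc(a, 'argmax', axis=axis, out=out, **kwds)
    return bound(*args, **kwds)
ValueError: attempt to get argmax of an empty sequence
```

The arm still hides the fork in the top view, so I'll measure the fork in the scene view and the washer in both.

```bash
python3 - <<'E'
from meas import *
ims={}
for n,h,w in(("top",None,(423,238)),("scene",(433,322),(198,228))):
    im,D=bot.camera(n); ims[n]=im; X=cloud(n,D)
    if h:
        m,c,s=blob(n,im,(9,150,130),(14,255,255),h,45); v,u=np.where(m)
        cc,sz,e=axis(ray(n,np.c_[u,v],.068)); print(n,"handle",s,cc.round(4),sz.round(1),e.round(3),"z",np.percentile(X[m][:,2],[50,95]).round(4))
    washer(n,im,D,w,.0455,16)
cv2.imwrite("pics/fin2.png",cv2.resize(ims["scene"][170:400,150:500],None,fx=2.25,fy=2.25))
E
```

```text
top washer px [415 231  18  17 210] topz depth 0.0453 slope xy [-0.031 -0.004] ctr [ 549.1 -267.6] r 24.0 mean [ 548.9 -267.5]
scene handle [417 303  33  41 413] [0.5544 0.2492] [17.6 91.7] [ 0.979 -0.203] z [0.0656 0.0684]
scene washer px [187 219  23  19 268] topz depth 0.0429 slope xy [0.007 0.03 ] ctr [ 553.1 -267.8] r 24.2 mean [ 554.  -267.4]
```

View pics/fin2.png

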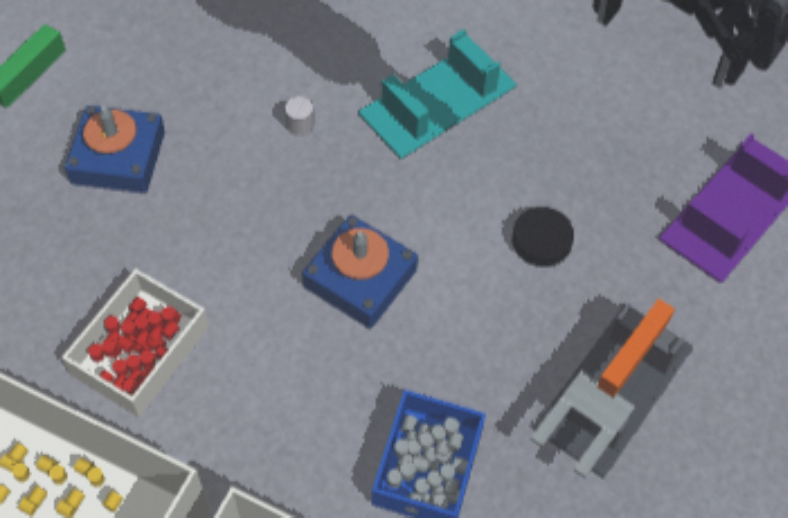

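The final picture shows the washer flat on its stud at (110,130) and the fork lying across its stand at (620,370). The bystanders and the done fixture at (360,260) look untouched, and the gripper is clear. Handing in.

```bash
python3 -c "
from workcell import bot
print(bot.job_done(), bot.get_obs()['clock'])"
```

```text
the job is handed in; nothing more can be done
the job is handed in; nothing more can be done
```

I carried the washer level to the empty stud and threaded it onto the collar. I then drew the fork out, pressed the collar home and laid the fork back on its stand. The job was handed in after about 51 s; the interface gives no verdict.

**First press abandoned:** at about 4 N the fork pitched 0.09 rad in the grip and the washer tilted with it. I lifted off, the washer settled flat, and I laid the fork on its stand to regrip it farther forward. The second press stayed flat.

**Push force:** the peak reading was 12.8 N down, plus about 3 N sideways. The wrist force is noisy by about ±1 N. The reading stayed near 5 N while the collar slid, then rose steeply after about 10.5 mm of travel, which I took as the stop.

**Last checks:**
- **Washer:** in both views it is within about 2 mm of the stud, and its slope is at most 0.03, which is within the measuring noise. Its top is about 45 mm above the table, so its underside is about 41 mm, inside the home range.
- **Fork:** it lies level (slope 0.001) across both posts. The scene view puts the handle within about 4 mm of its first place.
- **Everything else:** the bystanders in the final picture and the finished fixture look undisturbed. I compared these by eye only, and the screwdriver was outside the final picture.

**Disagreements:** the two cameras differ by 2 to 4 mm, so I compared positions within one camera. The arm hid the fork from the top camera at the end, so its final position rests on the scene view alone.

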